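Load the sample rotator's spindle

ROBOT

A 6-joint arm with a two-finger parallel gripper is mounted at the origin on the work surface. World frame = base frame: x ahead of the robot, y to its left, z up, the work surface at z = 0. Lengths are in mm, angles in rad, forces in N, time in s.
With the tool pointing down it reaches from about 350 to 975 mm from the base axis. Payload 7.1 kg.
Tool frame: the origin (TCP) lies on the centre line of the jaws, within the pads' length; the fingertips stand 14 mm ahead of it and the grasp point (between the pads) lies 5 mm behind it; x points along the fingers, z is the direction in which the jaws open and shut, and the axes are right-handed (so a half turn about x gives the same grasp; the last joint's range is limited). The gripper opens to 88 mm and grips with 3 to 60 N. Pads are 20 mm wide; open, the fingers measure 115 mm over their backs; the gripper's body (75 mm by 178 mm) begins 61 mm behind the grasp point.
Start: joints at [1.129, 0.423, 1.63, -0, 1.089, -0.019], TCP at [256.415, 569.962, 236.675] pointing down, gripper open.
Joint ranges: [-3, 3], [-0.9, 2.11], [0.09, 2.58], [-1.31, 4.45], [0.11, 2.69], [-2.54, 2.54]. Speed limits (rad/s): [2.39, 2.39, 3.01, 3.14, 3.14, 3.14].

INTERFACE

Orientations are given as a rotation vector (axis times angle).
In Python, from workcell import ctrl gives the robot as it stands.
- The arm moves only by the tool servo_tool, never from a script. Its argument "plan" is a list that holds one entry, the list of rows, each a list of 7 numbers: the shift along the tool's x, y, z in cm, then the turn, a rotation vector about the tool's x, y, z in rad, then the finger opening in cm, from 0 to 8.78. A call has 1 to 8 rows; each row is the pose to reach, as a shift and turn from the pose commanded when the call began, along the tool's axes at that moment; what a row does not reach only later rows make up. A row lasts 1/12 s, in which the tool goes at most 41.7 mm and 7.16 degrees, less where a joint would pass 70% of its speed; a pose out of reach is approached as far as the arm can. A call with a gripper value outside its range is refused whole. The fingers move at their own pace and stop on an object; the grip force is fixed at half the most. Time passes only in rows, so rows that repeat a pose let the fingers close. It gives the time, the measured TCP pose, the force and the opening at its end, in the units of the state.
- ctrl.get_obs(): the state, without advancing time (a new reading comes with each control period).
- ctrl.get_image(name): name is "side" or "top" or "wrist"; returns the picture (480x640x3 uint8, red, green, blue); there is no depth.
- ctrl.calibration(name): a dict with "K" (3x3 intrinsics, pixels), "view" (4x4, takes a point from world to camera coordinates). Camera axes: x right, y up, looking along -z (the intrinsics and any distortion apply to the point x, -y, -z); pixel columns grow to the right and rows downward; lengths in mm; the calibration is good to about 2 mm. A picture is of the moment at which its call begins: read the wrist's pose just before it. calibration takes no time and is no camera call; for the wrist camera it gives the pose at the moment of the call.
- ctrl.close_job(): hands the job in, once; it reports no verdict.
The state is a dict: "t": time; "qpos": joint angles; "qvel": joint speeds; "joint_torque": joint torques, N m; "ee_pos": TCP position; "orientation": TCP orientation; "ft_force": force on the tool from outside, world axes, zero at the start; "moment": the same for the moment, N m; "width": finger opening in mm.
Only numpy, scipy, OpenCV 4.12 (cv2) and the standard library are available. Lean on these libraries where they do the work, as an engineer would, in place of code of your own. Each camera call takes 0.05 s, during which the arm holds its last target.

TASK

Load the rotator: slide the plain spacer block onto its level spindle first, then the tube carrier (the block with two vials in its top), and finish with the long blind-bored end cap, mouth first. With the cap, press the whole row home against the sprung stop on the spindle until it pushes back with about 10 N, never forcing anything against the rotator with more than 20 N. Let go and leave them on the spindle touching face to face; leave the other things on the bench alone.

Things in the scene. Friction and masses are not known exactly. Their poses are not given: they have to be found in the camera images.
- rotator: Fixed white drive unit, housing 110 mm (x) x 100 (y) x 130 high on a 130 x 120 mm foot; origin under the housing's centre on the bench, z up. A round steel spindle, 14 mm in diameter, sticks out level from its -x face, axis at y 0, 100 mm above the bench, end at x = -190 mm; its end is a half ball of 7 mm radius.
- rod_tip (a point): Centre of the spindle's free end (the foremost point of its ball end). Axes as the rotator's: the spindle points to -x.
- rod_root (a point): Point on the spindle's axis where it leaves the housing, 135 mm from the free end.
- stop_zone (a point): Point on the spindle's axis at x = -101 mm. A stop collar (32 mm across) is clamped near here, faced with a black sprung buffer disc (30 mm across, gives 3 mm at 10 N per mm, and resists quick pushes). The buffer's face, where the row of spacer, carrier and cap starts, lies up to 7 mm to either side of this point along the spindle: not measured, different each time, feel for it.
- spacer_mid (a point): Middle of the spacer: plain grey block, 26 mm thick along x (the bore), 44 mm wide along y, 44 mm high, through bore of 16.4 mm diameter in its centre, 60 g more or less. It stands on the bench, bore level, bore axis 22 mm above the bench along its own x axis. Site at the bore's centre. Either end first.
- carrier_mid (a point): Middle of the tube carrier: grey block, 28 mm thick along x (the bore), 44 mm wide along y, 44 mm high, with two capped amber vials that stick up 14 mm from its top (vials up), through bore of 16.4 mm, 70 g more or less. It stands on the bench, bore level, bore axis 22 mm above the bench along its own x axis. Site at the bore's centre. Either end first.
- cap_mid (a point): Middle of the end cap: grey block, 53 mm long along x, 36 mm wide along y, 44 mm high, with a blind bore of 16.4 mm diameter, 48 mm deep, open at its +x end; its closed -x end has a round 28 mm boss, 4 mm thick. 70 g more or less. It stands on the bench, bore level, bore axis 22 mm above the bench along its own x axis. Site at the bore's axis, 26.5 mm from the mouth. The spindle's end never reaches the bottom of the bore.
- spacer: The spacer; origin under its centre, on its underside. x along the bore.
- carrier: The tube carrier; origin under its centre, on its underside. x along the bore.
- cap: The end cap; origin under its centre, on its underside. x along the bore, towards its mouth.
- dish: Bystander: flat glass dish, 52 mm across, 14 high; origin at the centre of its underside. Leave it alone.
- jar: Bystander: glass jar with a blue cap, 48 mm across, 55 high; origin at the centre of its underside. Leave it alone.
- timer: Bystander: flat white timer, 60 x 65 x 18 mm; origin at the centre of its underside. Leave it alone.
- vials: Bystander: white foam block full of amber vials, 90 x 130 x 50 mm; origin at the centre of its underside. Leave it alone.
- tuberack: Bystander: green tube rack with two blue-capped tubes, 50 x 85 x 73 mm; origin at the centre of its underside. Leave it alone.
- reagent: Bystander: blue-capped bottle, 64 mm across, 110 high; origin at the centre of its underside. Leave it alone.
Things that resemble listed ones, but are neither listed nor needed, are in the scene too. Leave any green or purple look-alike of the spacer alone.

How it is judged (in metres and radians):
On the way, in this order (a step that is already met when the one before it is completed fails the run):
1. the spacer is threaded on the spindle, alone (x of spacer_mid in the frame of rotator between -0.25 and -0.05 m and y of spacer_mid in the frame of rotator between -0.004 and 0.004 m and z of spacer_mid in the frame of rotator between 0.096 and 0.104 m and x of spacer_mid in the frame of rotator between -0.17 and 0 m and angle between the x axis of spacer and the x axis of rotator, either way round below 0.15 rad and distance between carrier_mid and spacer_mid above 0.06 m), for 0.1 s.
2. then the tube carrier is threaded behind it (x of spacer_mid in the frame of rotator between -0.25 and -0.05 m and y of spacer_mid in the frame of rotator between -0.004 and 0.004 m and z of spacer_mid in the frame of rotator between 0.096 and 0.104 m and x of carrier_mid in the frame of rotator between -0.25 and -0.05 m and y of carrier_mid in the frame of rotator between -0.004 and 0.004 m and z of carrier_mid in the frame of rotator between 0.096 and 0.104 m and x of carrier_mid in the frame of rotator between -0.172 and 0 m and angle between the x axis of carrier and the x axis of rotator, either way round below 0.15 rad and distance between cap_mid and carrier_mid above 0.06 m), for 0.1 s.
3. then the cap presses the whole row against the stop with more than 5 N (x of spacer_mid in the frame of rotator between -0.25 and -0.1 m and y of spacer_mid in the frame of rotator between -0.004 and 0.004 m and z of spacer_mid in the frame of rotator between 0.096 and 0.104 m and x of carrier_mid in the frame of rotator between -0.25 and -0.127 m and y of carrier_mid in the frame of rotator between -0.004 and 0.004 m and z of carrier_mid in the frame of rotator between 0.096 and 0.104 m and x of cap_mid in the frame of rotator between -0.25 and -0.167 m and y of cap_mid in the frame of rotator between -0.004 and 0.004 m and z of cap_mid in the frame of rotator between 0.096 and 0.104 m and x of spacer_mid in the frame of rotator between -0.126 and 0 m and angle between the x axis of each of spacer, carrier, cap and the x axis of rotator, either way round below 0.15 rad and distance between spacer_mid and carrier_mid below 0.0295 m and distance between carrier_mid and cap_mid below 0.0435 m and contact force between spacer and rotator above 5 N and contact force between cap and carrier above 4 N), for 0.1 s.
At the end, for the whole second after the job is handed in: Spacer, carrier and cap are on the spindle in that order from the stop outwards, each bore within 4 mm and 0.15 rad of the spindle's axis, with less than about 2.5 mm between spacer and carrier and 3 mm between carrier and cap, at rest, released (x of spacer_mid in the frame of rotator between -0.25 and -0.1 m and y of spacer_mid in the frame of rotator between -0.004 and 0.004 m and z of spacer_mid in the frame of rotator between 0.096 and 0.104 m and x of carrier_mid in the frame of rotator between -0.25 and -0.127 m and y of carrier_mid in the frame of rotator between -0.004 and 0.004 m and z of carrier_mid in the frame of rotator between 0.096 and 0.104 m and x of cap_mid in the frame of rotator between -0.25 and -0.167 m and y of cap_mid in the frame of rotator between -0.004 and 0.004 m and z of cap_mid in the frame of rotator between 0.096 and 0.104 m and x of spacer_mid in the frame of rotator between -0.126 and 0 m and angle between the x axis of each of spacer, carrier, cap and the x axis of rotator, either way round below 0.15 rad and distance between spacer_mid and carrier_mid below 0.0295 m and distance between carrier_mid and cap_mid below 0.0435 m and linear speed of each of spacer, carrier, cap below 0.01 m/s); the robot touches nothing.
It fails at once if the spacer, carrier or cap is forced against the rotator with more than 20 N (contact force between any of spacer, carrier, cap and rotator above 20 N).
It fails at once if the gripper or arm pushes the rotator with more than 20 N (contact force between any of the fingers, the arm and rotator above 20 N).
It fails at once if a bystander is moved by more than 20 mm (distance of any of dish, jar, timer, vials, tuberack, reagent from where it was at the start of the episode above 0.02 m).
It also fails if it takes over 72 s, if anything falls off the work surface, if the arm or the gripper's body presses on something with over 40 N, if the wrist force passes 120 N, or if a joint passes its speed limit or range.

## Working session

There is one attempt and no reset: what is moved stays moved. The work goes in short steps, Python scripts to look and compute and a tool call to move; the robot and the scene stay as the last step left them, time stands still between calls to the robot, and variables do not carry over. Pictures are saved under pics/ and viewed, and the job is handed in when it is done.

Besides the shell and the picture viewer there is one more tool, called after "Request:" in YAML: its name, and indented under it one key for each argument. servo_tool: Moves the arm, as the interface text tells. Its arguments: {"type":"object","properties":{"plan":{"type":"array","items":{"type":"array","items":{"type":"array","items":{"type":"number"}}}}},"required":["plan"]}

```bash
ls; mkdir -p pics
python3 - <<'E'
from workcell import ctrl
import cv2,numpy as np
print(ctrl.get_obs())
for n in ["side","top","wrist"]:
    c=ctrl.calibration(n);print(n,np.round(c["K"],2).tolist(),np.round(c["view"],4).tolist(),[k for k in c])
    im=ctrl.get_image(n);cv2.imwrite(f"pics/{n}0.png",im[:,:,::-1])
E
```

```text
pics
{'t': 0.0, 'qpos': array([ 1.12897366e+00,  4.23812850e-01,  1.63069217e+00,  3.46111137e-06,
        1.08855589e+00, -1.89752233e-02]), 'qvel': array([-0.00096512, -0.00132871, -0.00095076, -0.00080657, -0.00176419,
        0.00055841]), 'joint_torque': array([ 7.69518629e-04, -5.44619143e+01, -2.73676103e+01,  6.44524209e-02,
        2.24546401e-02, -1.40255611e-04]), 'ee_pos': array([256.21166312, 569.49597059, 235.9182873 ]), 'orientation': array([-0.8931353 ,  1.38134962,  0.89186784]), 'ft_force': array([ 0.23968024,  0.85892609, -0.47659147]), 'moment': array([-0.00980651,  0.05021645,  0.00318102]), 'width': 87.73478860168143}
side [[563.04, 0.0, 323.55], [0.0, 563.04, 234.31], [0.0, 0.0, 1.0]] [[-0.9925, -0.1204, 0.0224, 588.4918], [0.0982, -0.6735, 0.7326, -178.6196], [-0.0731, 0.7293, 0.6803, -1042.5882], [0.0, 0.0, 0.0, 1.0]] ['K', 'view']
top [[452.47, 0.0, 315.1], [0.0, 452.47, 241.34], [0.0, 0.0, 1.0]] [[-0.0001, -0.9999, 0.012, -91.7981], [0.9984, 0.0006, 0.0561, -590.4903], [-0.0561, 0.012, 0.9984, -1114.1777], [0.0, 0.0, 0.0, 1.0]] ['K', 'view']
wrist [[333.15, 0.0, 314.49], [0.0, 333.15, 242.33], [0.0, 0.0, 1.0]] [[0.4101, 0.912, -0.0032, -622.9128], [-0.8736, 0.3918, -0.2887, 37.2899], [-0.2621, 0.1212, 0.9574, -392.7378], [0.0, 0.0, 0.0, 1.0]] ['K', 'view']
```

View pics/top0.png

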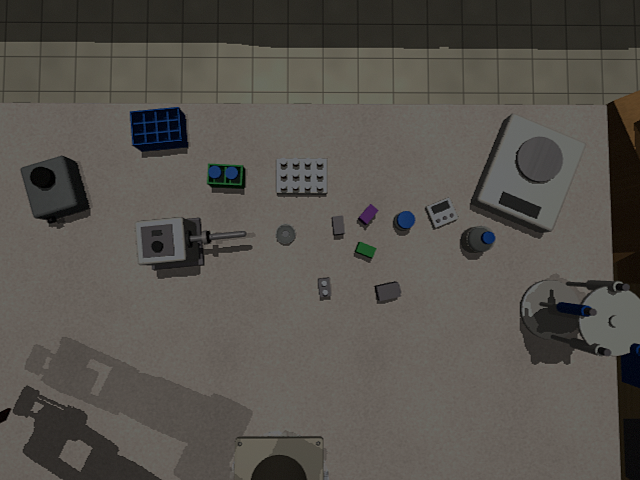

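View pics/side0.png

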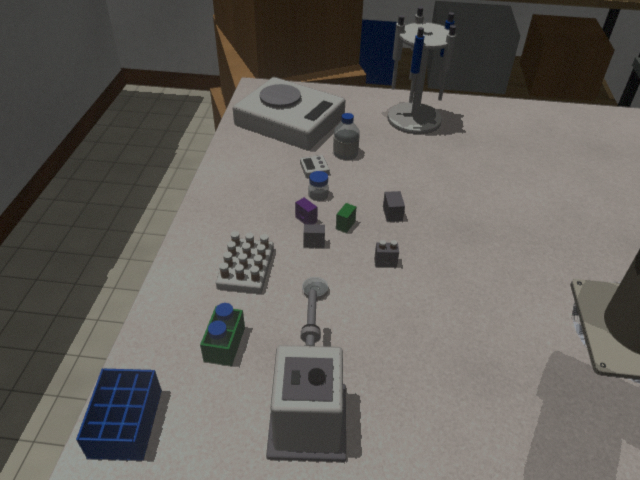

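View pics/wrist0.png

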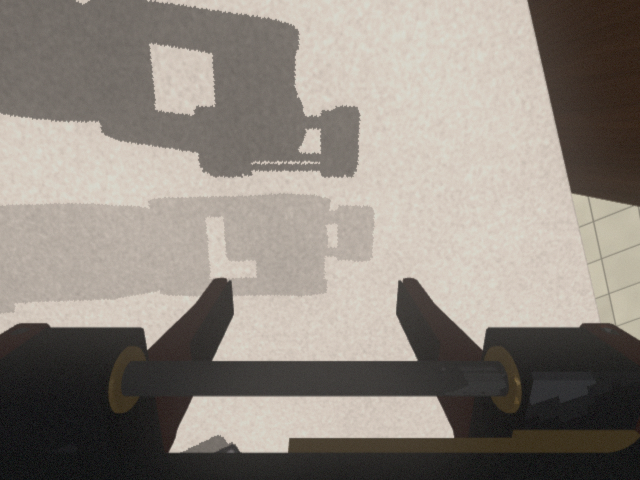

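Run:
```python
import cv2
t=cv2.imread("pics/top0.png")
t=cv2.convertScaleAbs(t,alpha=1.8)
cv2.imwrite("pics/topA.png",cv2.resize(t[200:280,125:265],None,fx=5.7,fy=5.7,interpolation=cv2.INTER_CUBIC))
cv2.imwrite("pics/topB.png",cv2.resize(t[195:310,265:415],None,fx=5,fy=5,interpolation=cv2.INTER_CUBIC))
s=cv2.imread("pics/side0.png");s=cv2.convertScaleAbs(s,alpha=1.4)
cv2.imwrite("pics/sideB.png",cv2.resize(s[175:285,280:420],None,fx=5,fy=5,interpolation=cv2.INTER_CUBIC))
cv2.imwrite("pics/sideA.png",cv2.resize(s[270:460,250:360],None,fx=3.1,fy=3.1,interpolation=cv2.INTER_CUBIC))
```

```text
(no output)
```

View pics/topA.png

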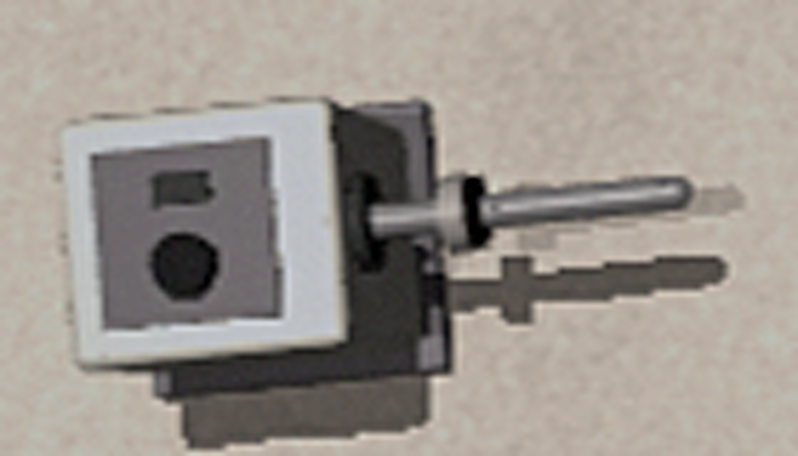

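View pics/topB.png

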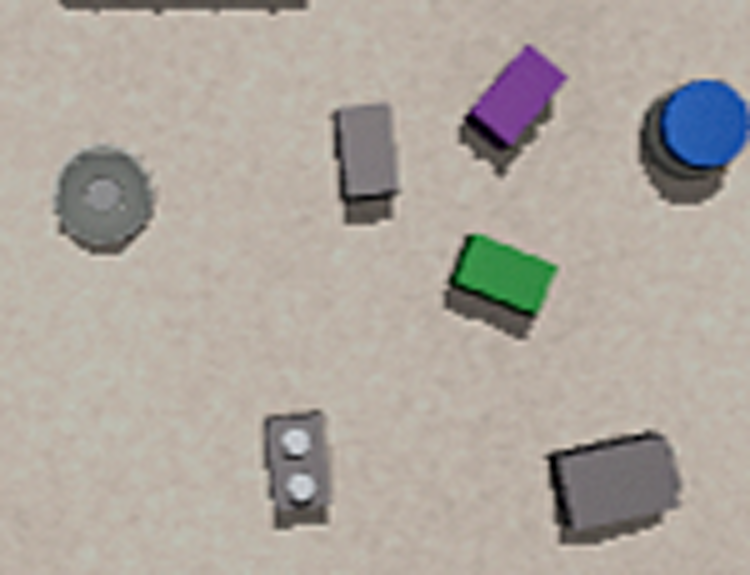

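View pics/sideB.png

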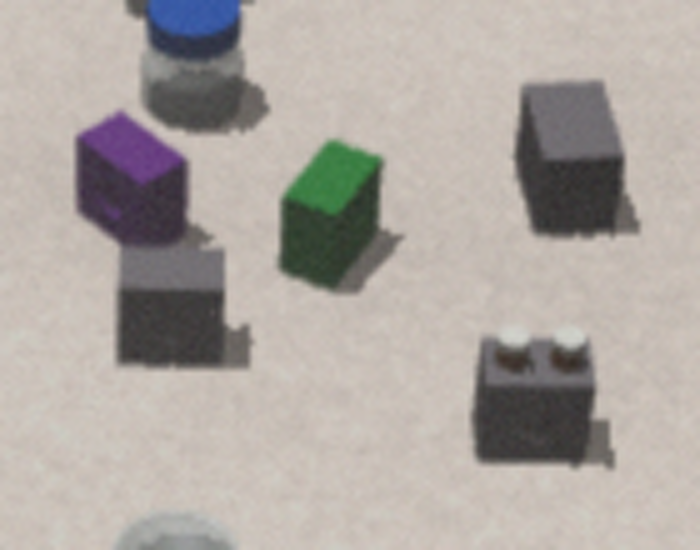

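View pics/sideA.png

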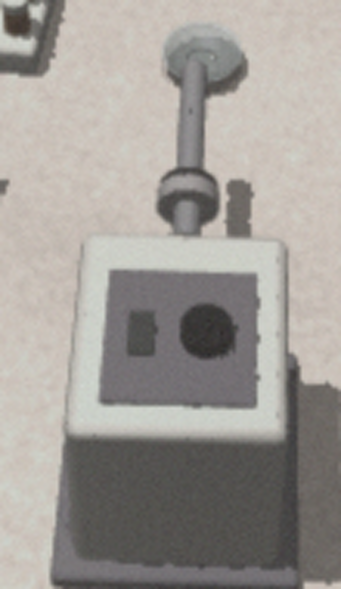

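```bash
cat > h.py <<'E'
from workcell import ctrl
import cv2,numpy as np
from scipy.spatial.transform import Rotation as R
from scipy.optimize import least_squares
def proj(P,cal):
    K,V=cal
    P=np.atleast_2d(P);c=P@V[:3,:3].T+V[:3,3]
    q=np.c_[c[:,0],-c[:,1],-c[:,2]]@K.T
    return q[:,:2]/q[:,2:]
def cal(n):
    c=ctrl.calibration(n);return np.array(c["K"]),np.array(c["view"])
def ray(uv,c,z):
    K,V=c; d=np.linalg.inv(K)@[uv[0],uv[1],1]; d=V[:3,:3].T@[d[0],-d[1],-d[2]]
    o=-V[:3,:3].T@V[:3,3]; return o+d*(z-o[2])/d[2]
def state():
    o=ctrl.get_obs();r=R.from_rotvec(o['orientation']).as_matrix()
    print('t',round(o['t'],2),'p',np.round(o['ee_pos'],2),'F',np.round(o['ft_force'],2),'M',np.round(o['moment'],2),'w',round(o['width'],1))
    print(np.round(r,4).tolist());return o,r
def pic(n,name,box=None,f=1,a=1.4):
    c=cal(n);im=ctrl.get_image(n)[:,:,::-1]; np.save('pics/'+name+'.npy',im);
    import pickle;pickle.dump(c,open('pics/'+name+'.cal','wb'))
    if box: im=im[box[1]:box[3],box[0]:box[2]]
    im=cv2.convertScaleAbs(np.ascontiguousarray(im),alpha=a)
    cv2.imwrite('pics/'+name+'.png',cv2.resize(im,None,fx=f,fy=f,interpolation=cv2.INTER_CUBIC));return c
E
python3 - <<'E'
from h import *
T=cal('top');S=cal('side')
tb=lambda u,v:(265+(u+.5)/5-.5,195+(v+.5)/5-.5)
sb=lambda u,v:(280+(u+.5)/5-.5,175+(v+.5)/5-.5)
ta=lambda u,v:(125+(u+.5)/5.7-.5,200+(v+.5)/5.7-.5)
sa=lambda u,v:(250+(u+.5)/3.1-.5,270+(v+.5)/3.1-.5)
obs={'spacer':([tb(*p) for p in[(338,106),(388,103),(397,192),(346,198)]],[sb(*p) for p in[(119,248),(224,248),(226,291),(118,290)]]),
'carrier':([tb(*p) for p in[(266,417),(322,410),(329,495),(275,500)]],[]),
'cap':([tb(*p) for p in[(553,455),(655,433),(672,511),(572,532)]],[sb(*p) for p in[(522,87),(602,83),(624,156),(537,157)]])}
for n,(a,b) in obs.items():
    A=np.array([ray(p,T,44) for p in a]);print(n,'top',A[:,:2].round(1).tolist(),A.mean(0).round(1), 'edge dirs',[np.round(np.degrees(np.arctan2(*(A[j]-A[i])[[1,0]])),1) for i,j in[(1,0),(2,3),(3,0),(2,1)]])
    if b:
        B=np.array([ray(p,S,44) for p in b]);print(n,'side',B[:,:2].round(1).tolist(),B.mean(0).round(1),[np.round(np.degrees(np.arctan2(*(B[j]-B[i])[[1,0]])),1) for i,j in[(1,0),(2,3),(3,0),(2,1)]])
# spindle: centreline pts at z=100
for p in [(690,191),(640,195),(560,201),(500,205),(400,217),(478,210)]: print('rodtop',ray(ta(*p),T,100).round(1))
for p in [(197,52),(192,100),(190,150),(186,215)]: print('rodside',ray(sa(*p),S,100).round(1))
for p in [(66,127),(330,100),(345,343),(82,363)]: print('housing',ray(ta(*p),T,130).round(1))
E
```

```text
spacer top [[651.7, -133.2], [653.2, -157.7], [609.5, -162.0], [606.5, -137.0]] [ 630.2 -147.5   44. ] edge dirs [np.float64(93.5), np.float64(96.8), np.float64(4.8), np.float64(5.6)]
spacer side [[654.8, -153.1], [611.5, -159.4], [607.5, -133.3], [651.4, -127.5]] [ 631.3 -143.3   44. ] [np.float64(8.3), np.float64(7.5), np.float64(-82.5), np.float64(-81.4)]
carrier top [[499.8, -97.9], [503.2, -125.1], [462.1, -128.4], [459.7, -102.2]] [ 481.2 -113.4   44. ] edge dirs [np.float64(97.1), np.float64(95.2), np.float64(6.2), np.float64(4.6)]
cap top [[481.3, -237.4], [492.0, -287.3], [454.2, -295.2], [444.1, -246.4]] [ 467.9 -266.6   44. ] edge dirs [np.float64(102.1), np.float64(101.7), np.float64(13.5), np.float64(11.8)]
cap side [[492.6, -285.7], [457.2, -293.9], [446.6, -244.2], [484.1, -237.9]] [ 470.1 -265.4   44. ] [np.float64(13.0), np.float64(9.5), np.float64(-79.9), np.float64(-78.0)]
rodtop [604.9  70.2 100. ]
rodtop [603.2  90.4 100. ]
rodtop [600.8 122.8 100. ]
rodtop [599.1 147.  100. ]
rodtop [594.2 187.4 100. ]
rodtop [597.1 155.9 100. ]
rodside [605.3  65.3 100. ]
rodside [603.3 100.2 100. ]
rodside [599.7 134.3 100. ]
rodside [596.  176.1 100. ]
housing [627.7 311.5 130. ]
housing [638.5 208.  130. ]
housing [542.7 200.6 130. ]
housing [534.9 303.2 130. ]
```

```bash
cat >> h.py <<'E'
def goto(pos,bore_yaw=None,wall=True):
    """shift (cm) & rotvec in tool axes from measured pose. bore_yaw: deg, tool y along +-bore"""
    o,r=state(); d=r.T@(np.array(pos)-o['ee_pos'])/10
    out=[]
    if bore_yaw is not None:
        for s in(0,180):
            a=np.radians(bore_yaw+s); y=np.array([np.cos(a),np.sin(a),0]);x=np.array([0,0,-1.]);z=np.cross(x,y)
            out.append(R.from_matrix(r.T@np.c_[x,y,z]).as_rotvec().round(4))
    print('shift cm',d.round(3),'turn',out)
E
python3 -c "
from h import *
goto([630.5,-146,120],95.6)"
```

```text
t 0.15 p [256.23 569.61 236.1 ] F [ 0.46  0.03 -0.77] M [-0.04 -0.01 -0.08] w 87.5
[[-0.0005, -0.912, 0.4102], [-0.0011, 0.4102, 0.912], [-1.0, 0.0, -0.0012]]
shift cm [ 11.669 -63.49  -49.894] turn [array([ 1.0503e+00, -1.1000e-03,  6.0000e-04]), array([-2.0913e+00, -7.0000e-04, -1.2000e-03])]
```

Request:
servo_tool:
  plan:
    - [[0, -3.1, -2.5, 0.1, 0, 0, 7], [0, -6.3, -5, 0.2, 0, 0, 7], [0, -9.4, -7.4, 0.3, 0, 0, 7], [0, -12.6, -9.9, 0.4, 0, 0, 7], [0, -15.7, -12.4, 0.5, 0, 0, 7], [0, -18.9, -14.8, 0.6, 0, 0, 7], [0, -22, -17.3, 0.7, 0, 0, 7], [0, -25.2, -19.8, 0.8, 0, 0, 7]]

```text
t: 0.82
ee_pos: [405.3, 284.2, 236.6]
orientation: [-0.27, 1.554, 0.269]
ft_force: [1.5, 0.0, -0.2]
width: 70.4
```

```bash
python3 -c "
from h import *
goto([630.5,-146,140],95.6)"
```

```text
t 0.82 p [405.28 284.21 236.64] F [ 1.54  0.   -0.16] M [-0.09  0.04 -0.02] w 70.4
[[-0.0001, -0.3367, 0.9416], [-0.0, 0.9416, 0.3367], [-1.0, -0.0, -0.0001]]
shift cm [  9.664 -48.092   6.721] turn [array([ 2.457e-01, -1.000e-04,  0.000e+00]), array([-2.8959e+00, -0.0000e+00, -2.0000e-04])]
```

Request:
servo_tool:
  plan:
    - [[0, -4, 0.56, 0.05, 0, 0, 7], [0, -8, 1.12, 0.1, 0, 0, 7], [0, -12, 1.68, 0.15, 0, 0, 7], [0, -16, 2.24, 0.2, 0, 0, 7], [0, -20, 2.8, 0.245, 0, 0, 7], [1, -24, 3.36, 0.245, 0, 0, 7], [2, -28, 3.9, 0.245, 0, 0, 7], [3, -31.5, 4.4, 0.245, 0, 0, 7]]

```text
t: 1.48
ee_pos: [554.6, 2.4, 206.4]
orientation: [-0.08, 1.569, 0.08]
ft_force: [0.6, 0.7, 0.5]
width: 69.7
```

```bash
python3 -c "
from h import *
goto([630.5,-146,120],95.6)"
```

```text
t 1.48 p [554.61   2.42 206.41] F [0.58 0.73 0.51] M [-0.08  0.05 -0.05] w 69.7
[[0.0007, -0.1021, 0.9948], [-0.0002, 0.9948, 0.1021], [-1.0, -0.0002, 0.0007]]
shift cm [  8.648 -15.537   6.028] turn [array([0.0045, 0.0007, 0.0002]), array([-3.1371e+00, -4.0000e-04,  1.0000e-03])]
```

Request:
servo_tool:
  plan:
    - [[1.5, -3.5, 1.3, 0, 0, 0, 7], [3, -7, 2.7, 0, 0, 0, 7], [5, -10.5, 4, 0, 0, 0, 7], [6.5, -13, 5.1, 0, 0, 0, 7], [8, -15, 5.9, 0, 0, 0, 7], [8.6, -15.5, 6, 0, 0, 0, 7], [8.6, -15.5, 6, 0, 0, 0, 7]]

```text
t: 2.07
ee_pos: [628.3, -144.1, 118.5]
orientation: [-0.079, 1.573, 0.08]
ft_force: [-0.6, 0.8, 0.7]
width: 69.8
```

```bash
python3 -c "
from h import *
pic('wrist','w1')
goto([630.5,-146,20],95.6)"
```

```text
t 2.12 p [ 628.39 -143.08  119.66] F [-0.36  0.31 -0.44] M [-0.01  0.02  0.01] w 70.0
[[-0.0024, -0.1017, 0.9948], [0.0008, 0.9948, 0.1017], [-1.0, 0.001, -0.0023]]
shift cm [ 9.965 -0.322  0.203] turn [array([ 0.0041, -0.0023, -0.001 ]), array([-3.1375e+00,  1.6000e-03, -3.7000e-03])]
```

View pics/w1.png

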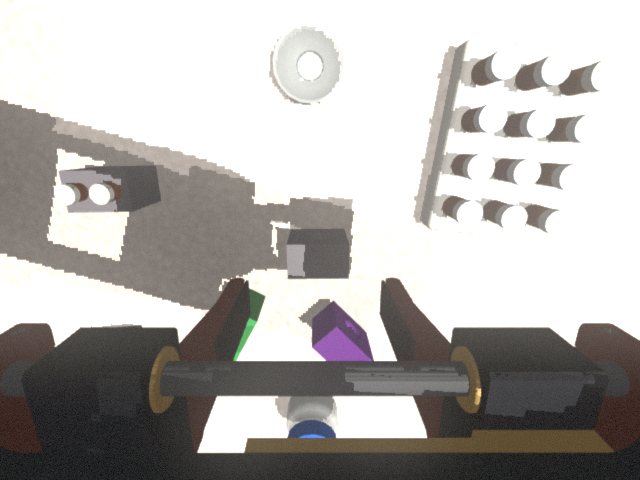

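```bash
python3 -c "
from h import *
im=np.load('pics/w1.npy')[210:300,260:380]
cv2.imwrite('pics/w1z.png',cv2.resize(im,None,fx=6.6,fy=6.6,interpolation=cv2.INTER_CUBIC))"
```

```text
(no output)
```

View pics/w1z.png

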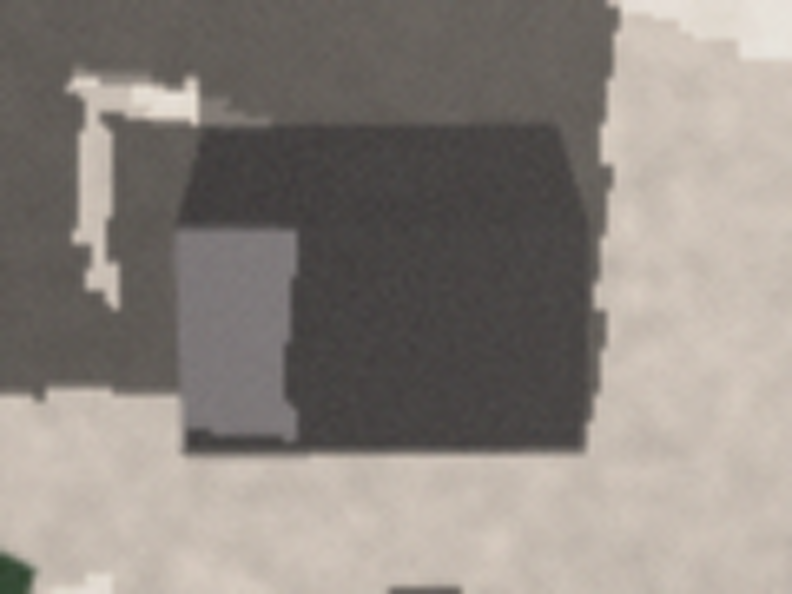

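```bash
python3 -c "
from h import *
import pickle
W=pickle.load(open('pics/w1.cal','rb'))
f=lambda u,v:(260+(u+.5)/6.6-.5,210+(v+.5)/6.6-.5)
A=np.array([ray(f(*p),W,44) for p in[(177,228),(588,226),(585,450),(184,453)]])
print(A.round(1),A.mean(0))
for i,j in[(0,1),(3,2),(3,0),(2,1)]:
  d=A[j]-A[i];print(np.linalg.norm(d).round(1),np.degrees(np.arctan2(d[1],d[0])).round(1))
print([ray(f(*p),W,0).round(1) for p in [(203,125),(556,125)]])
state()
"
```

```text
[[ 608.5 -137.    44. ]
 [ 651.9 -132.3   44. ]
 [ 654.9 -157.8   44. ]
 [ 611.2 -162.7   44. ]] [ 631.635184   -147.46266977   44.        ]
43.7 6.2
44.0 6.4
25.8 96.1
25.7 96.8
[array([ 608. , -137.1,    0. ]), array([ 652.1, -132.6,    0. ])]
t 2.12 p [ 628.39 -143.08  119.66] F [-0.36  0.31 -0.44] M [-0.01  0.02  0.01] w 70.0
[[-0.0024, -0.1017, 0.9948], [0.0008, 0.9948, 0.1017], [-1.0, 0.001, -0.0023]]
```

Request:
servo_tool:
  plan:
    - [[2.5, -0.47, 0.27, 0.006, 0.002, 0, 7], [5, -0.47, 0.27, 0.006, 0.002, 0, 7], [7.5, -0.47, 0.27, 0.006, 0.002, 0, 7], [9, -0.47, 0.27, 0.006, 0.002, 0, 7], [9.9, -0.47, 0.27, 0.006, 0.002, 0, 7], [9.9, -0.47, 0.27, 0.006, 0.002, 0, 7], [9.9, -0.47, 0.27, 0.006, 0.002, 0, 4], [9.9, -0.47, 0.27, 0.006, 0.002, 0, 3.5]]

```text
t: 2.78
ee_pos: [633.6, -147.5, 23.2]
orientation: [-0.077, 1.569, 0.076]
ft_force: [-0.3, 0.7, 0.4]
width: 60.3
```

Request:
servo_tool:
  plan:
    - [[0, 0, 0, 0, 0, 0, 3], [0, 0, 0, 0, 0, 0, 3], [0, 0, 0, 0, 0, 0, 3], [0, 0, 0, 0, 0, 0, 3], [0, 0, 0, 0, 0, 0, 3]]

```text
t: 3.2
ee_pos: [633.1, -147.7, 22.8]
orientation: [-0.076, 1.57, 0.076]
ft_force: [-1.8, 0.4, 6.8]
width: 43.8
```

```bash
python3 -c "
from h import *
state()
"
```

```text
t 3.2 p [ 633.15 -147.69   22.77] F [-1.75  0.43  6.82] M [0.05 0.23 0.  ] w 43.8
[[-0.0007, -0.0967, 0.9953], [-0.0005, 0.9953, 0.0967], [-1.0, -0.0004, -0.0007]]
```

Request:
servo_tool:
  plan:
    - [[0, 0, 0, 0, 0, 0, 3], [0, 0, 0, 0, 0, 0, 3], [0, 0, 0, 0, 0, 0, 3]]

```text
t: 3.45
ee_pos: [633.1, -147.7, 22.8]
orientation: [-0.076, 1.57, 0.076]
ft_force: [-1.5, 1.3, 6.0]
width: 43.9
```

```bash
python3 -c "
from h import *
state();pic('wrist','w2',a=1)
"
```

```text
t 3.45 p [ 633.12 -147.7    22.78] F [-1.5  1.3  6. ] M [ 0.08  0.25 -0.01] w 43.9
[[-0.0007, -0.0967, 0.9953], [-0.0005, 0.9953, 0.0967], [-1.0, -0.0004, -0.0007]]
```

View pics/w2.png

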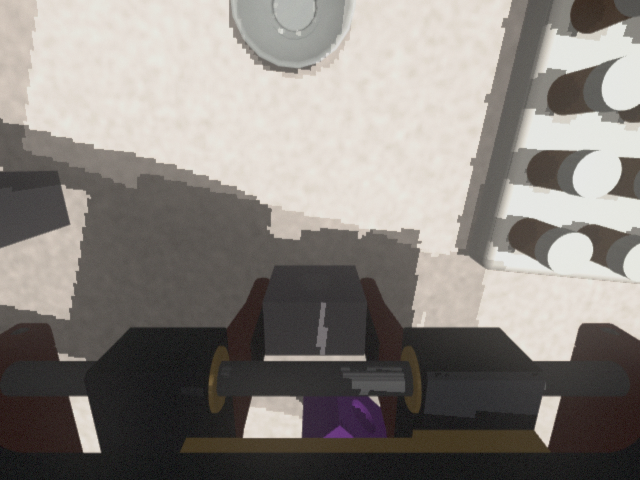

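```bash
python3 -c "
from h import *
goto([610,15,101.5],95.3)
"
```

```text
t 3.5 p [ 633.12 -147.69   22.77] F [-0.87  0.62  5.99] M [0.07 0.26 0.01] w 43.8
[[-0.0007, -0.0968, 0.9953], [-0.0005, 0.9953, 0.0968], [-1.0, -0.0004, -0.0008]]
shift cm [-7.879 16.413 -0.733] turn [array([ 0.0044, -0.0008,  0.0004]), array([-3.1372e+00, -6.0000e-04, -1.2000e-03])]
```

Request:
servo_tool:
  plan:
    - [[-2, 0, 0, 0, 0, 0, 3], [-5, 0, 0, 0, 0, 0, 3], [-8.1, 2.5, -0.1, 0, 0, 0, 3], [-8.1, 6, -0.3, 0, 0, 0, 3], [-8.1, 10, -0.5, 0, 0, 0, 3], [-8.1, 13.5, -0.7, 0.004, 0, 0, 3], [-8.1, 16.4, -0.7, 0.004, 0, 0, 3], [-8.1, 16.4, -0.7, 0.004, 0, 0, 3]]

```text
t: 4.17
ee_pos: [608.9, 19.5, 102.9]
orientation: [-0.075, 1.572, 0.077]
ft_force: [0.1, -0.6, -1.3]
width: 43.8
```

Request:
servo_tool:
  plan:
    - [[0, 0, 0, 0, 0, 0, 3], [0, 0, 0, 0, 0, 0, 3]]

```text
t: 4.33
ee_pos: [610.0, 14.8, 102.8]
orientation: [-0.074, 1.571, 0.073]
ft_force: [0.3, -0.8, -0.8]
width: 44.3
```

```bash
python3 -c "
from h import *
state();pic('wrist','w3',a=1);pic('top','t3',(200,200,340,280),5.5);state();
im=np.load('pics/w3.npy')
c=im[90:360,170:470];cv2.imwrite('pics/w3z.png',cv2.resize(c,None,fx=2.2,fy=2.2,interpolation=cv2.INTER_CUBIC))
"
```

```text
t 4.33 p [610.03  14.78 102.8 ] F [ 0.32 -0.84 -0.81] M [-0.08  0.05  0.04] w 44.3
[[-0.0017, -0.0934, 0.9956], [-0.0005, 0.9956, 0.0934], [-1.0, -0.0003, -0.0017]]
t 4.43 p [610.11  13.93 102.69] F [-0.79 -0.36  0.23] M [-0.09  0.03 -0.01] w 43.9
[[-0.0018, -0.0917, 0.9958], [-0.0004, 0.9958, 0.0917], [-1.0, -0.0002, -0.0018]]
```

View pics/w3.png

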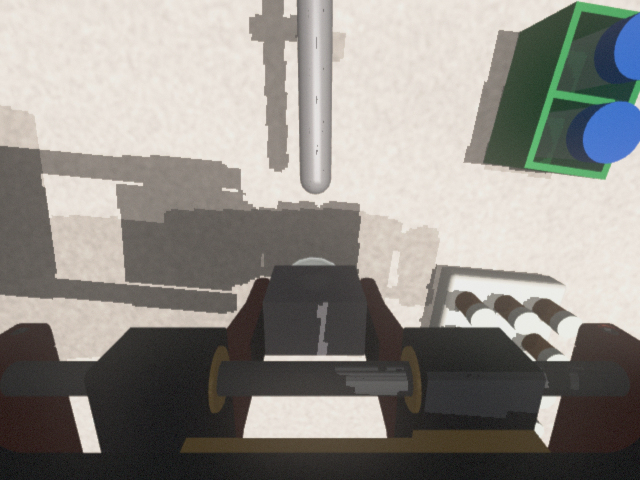

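View pics/t3.png

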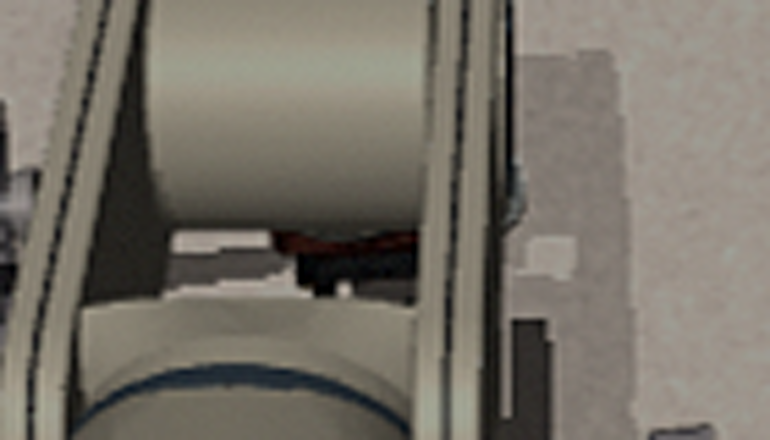

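```bash
python3 -c "
from h import *
import pickle
W=pickle.load(open('pics/w3.cal','rb'))
im=np.load('pics/w3.npy')
cv2.imwrite('pics/w3r.png',cv2.resize(im[110:210,260:370],None,fx=6,fy=6,interpolation=cv2.INTER_CUBIC))
cv2.imwrite('pics/w3b.png',cv2.resize(im[255:365,250:380],None,fx=5.4,fy=5.4,interpolation=cv2.INTER_CUBIC))
g=cv2.cvtColor(im,cv2.COLOR_BGR2GRAY).astype(float)
for r in [10,40,70,100,130,150,165,175]:
  d=np.diff(cv2.GaussianBlur(g,(0,0),1)[r]);
  print(r,np.round(g[r,292:340:1]).astype(int).tolist())
" ; python3 -c "
from h import *
import pickle
W=pickle.load(open('pics/w3.cal','rb'));print(np.round(-W[1][:3,:3].T@W[1][:3,3],1))"
```

```text
10 [227, 228, 228, 226, 221, 120, 107, 113, 123, 132, 137, 144, 147, 149, 155, 157, 148, 170, 177, 184, 191, 202, 211, 215, 212, 207, 203, 197, 190, 183, 170, 124, 164, 167, 164, 160, 153, 148, 138, 131, 157, 222, 229, 229, 231, 231, 231, 231]
40 [135, 135, 135, 133, 135, 146, 105, 110, 121, 131, 135, 143, 147, 149, 156, 158, 167, 174, 177, 185, 197, 207, 216, 211, 154, 207, 213, 203, 194, 184, 179, 175, 171, 168, 163, 159, 153, 146, 139, 131, 152, 193, 197, 196, 196, 196, 197, 197]
70 [226, 226, 225, 226, 225, 219, 121, 107, 119, 130, 133, 143, 147, 149, 153, 160, 165, 168, 177, 184, 196, 210, 218, 222, 221, 220, 217, 210, 199, 187, 178, 172, 172, 169, 161, 160, 151, 146, 133, 136, 199, 226, 229, 229, 229, 229, 227, 227]
100 [230, 230, 228, 227, 226, 222, 164, 114, 115, 127, 131, 139, 145, 150, 152, 157, 163, 170, 175, 183, 196, 210, 219, 220, 156, 217, 223, 215, 199, 188, 180, 177, 174, 168, 162, 159, 152, 142, 133, 146, 220, 227, 225, 225, 227, 230, 231, 232]
130 [231, 231, 230, 228, 228, 228, 224, 125, 111, 119, 128, 137, 142, 146, 153, 157, 163, 163, 177, 181, 191, 206, 218, 225
[... 176 characters left out ...]
 128, 136, 142, 146, 150, 156, 161, 166, 172, 181, 189, 203, 216, 221, 153, 153, 220, 218, 207, 189, 183, 177, 174, 169, 162, 157, 149, 142, 138, 178, 226, 228, 226, 226, 227, 226, 229, 229]
165 [228, 228, 230, 231, 232, 230, 226, 193, 117, 112, 127, 134, 138, 145, 152, 154, 160, 166, 172, 179, 188, 198, 212, 222, 225, 226, 224, 218, 206, 190, 179, 177, 171, 170, 164, 155, 150, 140, 140, 199, 225, 226, 226, 227, 226, 226, 228, 229]
175 [229, 232, 230, 229, 229, 229, 227, 206, 118, 110, 123, 131, 139, 144, 147, 153, 159, 167, 172, 176, 184, 197, 211, 221, 224, 224, 223, 218, 204, 185, 178, 176, 170, 167, 161, 156, 149, 139, 141, 199, 228, 230, 230, 231, 228, 228, 229, 230]
[604.1  92.7 251.6]
```

View pics/w3r.png

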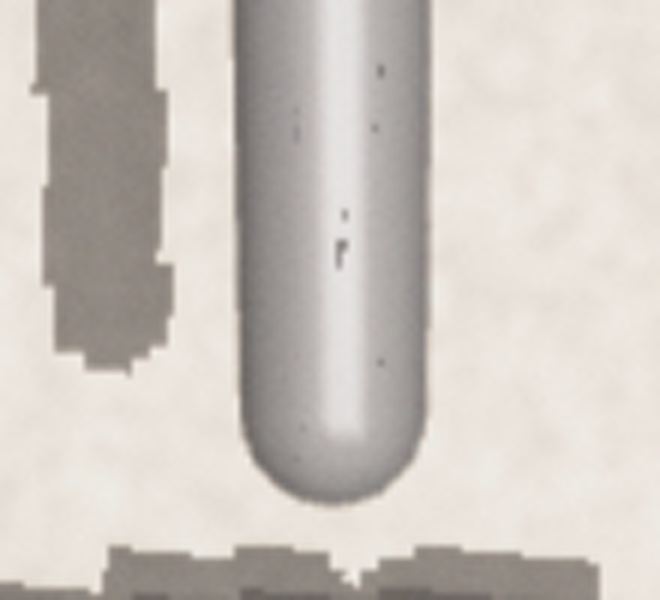

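View pics/w3b.png

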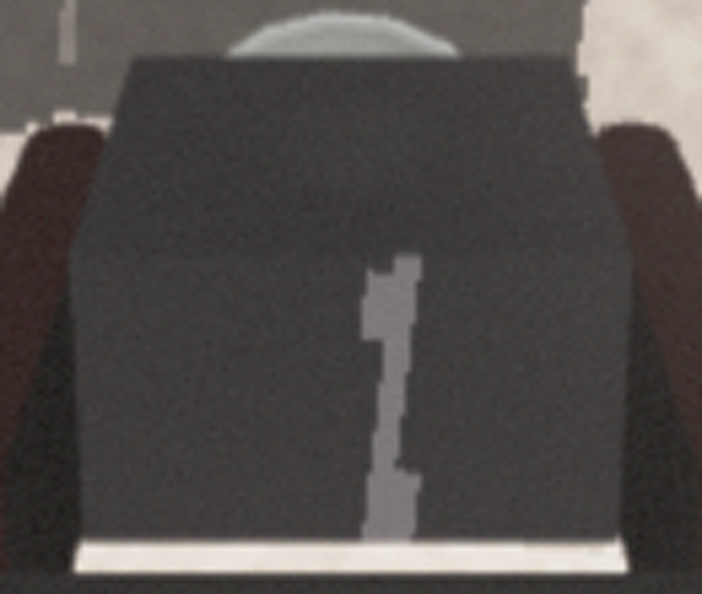

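```bash
cat > m.py <<'E'
from h import *
import pickle
W=pickle.load(open('pics/w3.cal','rb'))
P=[]
for r,a,b in[(10,296.6,332.2),(70,297.6,331.8),(100,297.95,331.35),(130,298.6,331.2),(150,299,331.03),(165,299.2,330.8)]:
    m=ray(((a+b)/2,r),W,100);P.append(m);w=np.linalg.norm(ray((a,r),W,100)-ray((b,r),W,100));print(r,m.round(2),'dia',w.round(2))
P=np.array(P);k=np.polyfit(P[:,1],P[:,0],1);print(k,'yaw',90+np.degrees(np.arctan(-k[0])))
tip=ray((315.2,194),W,100);print('tip',tip.round(1),np.polyval(k,tip[1]))
f=lambda u,v:(250+(u+.5)/5.4-.5,255+(v+.5)/5.4-.5)
ip=np.array([f(*p) for p in[(72,254),(632,252),(620,541),(82,541),(132,58),(578,58)]])
# block frame: X lateral(tool z), Y bore(tool y), Z up ; 
op=np.array([[-22,13,22],[22,13,22],[22,-13,22],[-22,-13,22],[-22,13,-22],[22,13,-22]],float)
ok,rv,tv=cv2.solvePnP(op,ip,W[0],None)
print('res',(cv2.projectPoints(op,rv,tv,W[0],None)[0][:,0]-ip).round(2).tolist())
C=np.diag([1,-1,-1.]);Rw=W[1][:3,:3].T@C@cv2.Rodrigues(rv)[0]
pos=W[1][:3,:3].T@(C@tv[:,0]-W[1][:3,3]);print('block',pos.round(2),Rw.round(3).tolist())
E
python3 m.py
```

```text
10 [599.06 141.69 100.  ] dia 13.97
70 [601.17 120.53 100.  ] dia 14.05
100 [602.22 109.18 100.  ] dia 14.06
130 [603.45  97.27 100.  ] dia 14.06
150 [604.28  89.   100.  ] dia 14.05
165 [604.88  82.6  100.  ] dia 14.03
[-9.86161851e-02  6.13035656e+02] yaw 95.63208069308406
tip [606.2  69.8 100. ] 606.1545104168944
res [[-0.63, -0.28], [0.34, 0.14], [0.17, 0.25], [0.29, 0.06], [0.99, -0.09], [-1.18, -0.12]]
block [611.24  15.34 102.93] [[0.995, -0.097, -0.007], [0.097, 0.995, 0.011], [0.006, -0.012, 1.0]]
```

Request:
servo_tool:
  plan:
    - [[0.2, 1.5, 0.03, -0.002, 0.002, 0, 3], [0.2, 3, 0.03, -0.002, 0.002, 0, 3], [0.2, 3.6, 0.03, -0.002, 0.002, 0, 3], [0.2, 3.6, 0.03, -0.002, 0.002, 0, 3]]

```text
t: 4.77
ee_pos: [606.6, 52.5, 100.6]
orientation: [-0.076, 1.574, 0.076]
ft_force: [0.3, -0.6, -0.6]
width: 43.7
```

```bash
python3 -c "
from h import *
state();pic('wrist','w4',(230,150,400,360),2.8,a=1);state();
"
```

```text
t 4.77 p [606.58  52.46 100.55] F [ 0.34 -0.65 -0.6 ] M [-0.13  0.1  -0.01] w 43.7
[[-0.0043, -0.0963, 0.9953], [-0.0002, 0.9953, 0.0963], [-1.0, 0.0002, -0.0043]]
t 4.82 p [606.69  51.81 100.63] F [ 0.07  0.31 -0.47] M [-0.08  0.05  0.01] w 44.1
[[-0.0041, -0.0964, 0.9953], [-0.0005, 0.9953, 0.0964], [-1.0, -0.0001, -0.0041]]
```

View pics/w4.png

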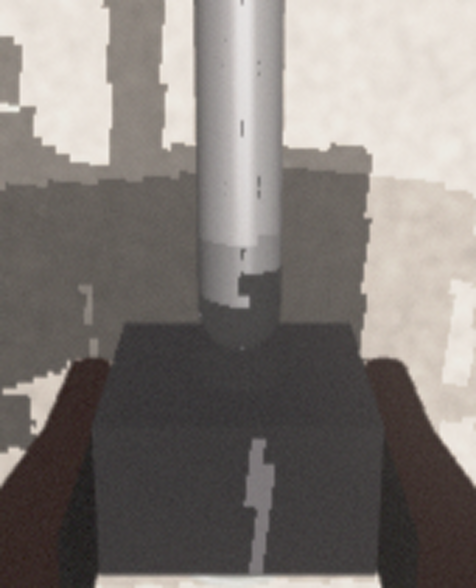

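Request:
servo_tool:
  plan:
    - [[0, 0.4, 0.02, 0, -0.004, 0, 3], [0, 0.8, 0.02, 0, -0.004, 0, 3], [0, 1.2, 0.02, 0, -0.004, 0, 3], [0, 1.6, 0.02, 0, -0.004, 0, 3], [0, 1.6, 0.02, 0, -0.004, 0, 3]]

```text
t: 5.23
ee_pos: [605.4, 67.5, 100.7]
orientation: [-0.075, 1.569, 0.075]
ft_force: [0.4, -0.3, -1.0]
width: 44.0
```

```bash
python3 -c "
from h import *
state();pic('wrist','w5',(230,150,400,360),2.8,a=1);
"
```

```text
t 5.23 p [605.44  67.51 100.69] F [ 0.43 -0.35 -0.97] M [-0.06  0.11 -0.01] w 44.0
[[0.0, -0.0952, 0.9955], [0.0001, 0.9955, 0.0952], [-1.0, 0.0001, 0.0]]
```

View pics/w5.png

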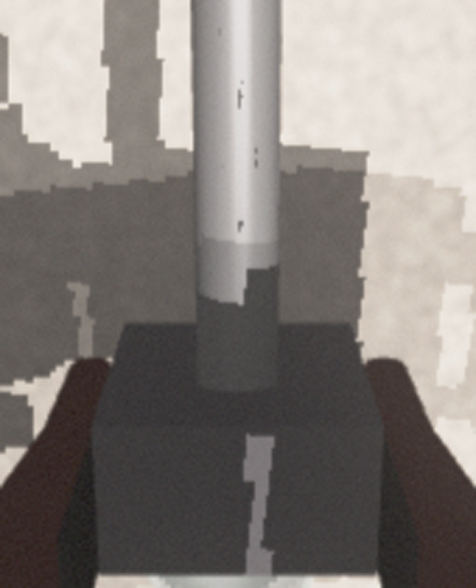

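Request:
servo_tool:
  plan:
    - [[0, 0.8, 0, 0, 0, 0, 3], [0, 1.7, 0, 0, 0, 0, 3], [0, 2.6, 0, 0, 0, 0, 3], [0, 3.5, 0, 0, 0, 0, 3], [0, 4.4, 0, 0, 0, 0, 3], [0, 5.3, 0, 0, 0, 0, 3], [0, 6.1, 0, 0, 0, 0, 3], [0, 6.5, 0, 0, 0, 0, 3]]

```text
t: 5.95
ee_pos: [599.2, 133.0, 100.7]
orientation: [-0.075, 1.569, 0.075]
ft_force: [0.3, -0.7, -0.7]
width: 43.7
```

```bash
python3 -c "
from h import *
state();pic('wrist','w6',a=1);
"
```

```text
t 5.95 p [599.16 132.99 100.68] F [ 0.35 -0.68 -0.74] M [-0.11  0.12 -0.03] w 43.7
[[0.0, -0.0958, 0.9954], [0.0001, 0.9954, 0.0958], [-1.0, 0.0001, 0.0001]]
```

View pics/w6.png

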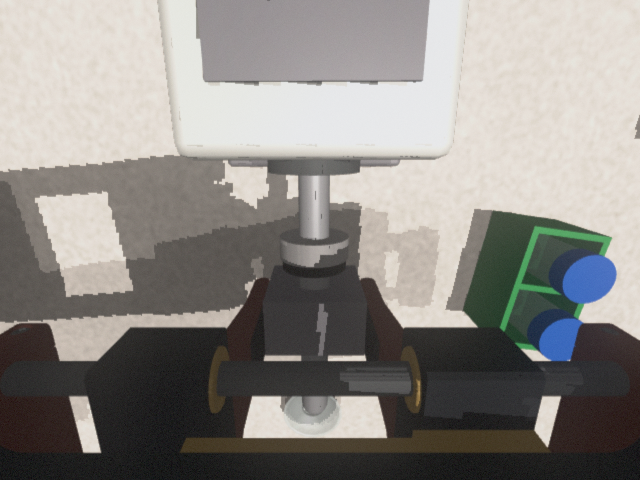

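Request:
servo_tool:
  plan:
    - [[0, 0, 0, 0, 0, 0, 6.5], [0, 0, 0, 0, 0, 0, 6.5], [0, 0, 0, 0, 0, 0, 6.5], [0, 0, 0, 0, 0, 0, 6.5], [-1, 0, 0, 0, 0, 0, 6.5], [-3.5, 0, 0, 0, 0, 0, 6.5], [-6.5, 0, 0, 0, 0, 0, 6.5], [-7, -2, -1, 0, 0, 0, 6.5]]

```text
t: 6.67
ee_pos: [595.3, 113.0, 176.1]
orientation: [-0.074, 1.56, 0.077]
ft_force: [0.3, 0.2, 0.5]
width: 65.0
```

```bash
python3 -c "
from h import *
pic('wrist','w7',a=1);goto([480,-110,120],95.8)
"
```

```text
t 6.72 p [592.38 108.59 174.99] F [-1.33 -1.9   0.21] M [-0.17  0.03  0.04] w 64.9
[[0.0054, -0.0955, 0.9954], [-0.0002, 0.9954, 0.0955], [-1.0, -0.0007, 0.0053]]
shift cm [  5.444 -20.681 -13.304] turn [array([-0.0055,  0.0053,  0.0007]), array([ 3.136e+00,  1.200e-03, -8.300e-03])]
```

View pics/w7.png

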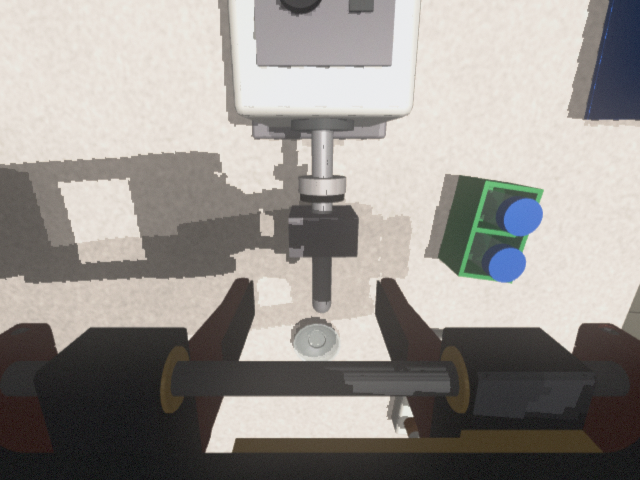

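Request:
servo_tool:
  plan:
    - [[0, -3, -2, 0, 0, 0, 7], [0, -6.2, -4.1, 0, 0, 0, 7], [0, -9.4, -6.2, 0, 0, 0, 7], [1.5, -12.6, -8.2, 0, 0, 0, 7], [3, -15.8, -10.2, 0, 0, 0, 7], [4.5, -18.9, -12.2, 0, 0, 0, 7], [5.4, -20.4, -13.2, 0, 0, 0, 7], [5.4, -20.4, -13.2, 0, 0, 0, 7]]

```text
t: 7.38
ee_pos: [476.0, -107.1, 115.2]
orientation: [-0.071, 1.574, 0.072]
ft_force: [0.5, 0.8, 0.3]
width: 70.2
```

Request:
servo_tool:
  plan:
    - [[0, 0, 0, 0, 0, 0, 7], [0, 0, 0, 0, 0, 0, 7]]

```text
t: 7.55
ee_pos: [480.2, -104.7, 117.3]
orientation: [-0.074, 1.568, 0.074]
ft_force: [0.9, -0.3, -0.3]
width: 70.1
```

```bash
python3 -c "
from h import *
pic('wrist','w8',a=1);state();pic('wrist','w8z',(250,195,410,315),5,a=1)
"
```

```text
t 7.6 p [ 480.41 -104.32  117.43] F [ 0.88 -0.14 -0.43] M [-0.06  0.   -0.05] w 69.5
[[0.0016, -0.0954, 0.9954], [-0.0002, 0.9954, 0.0954], [-1.0, -0.0004, 0.0016]]
```

View pics/w8.png

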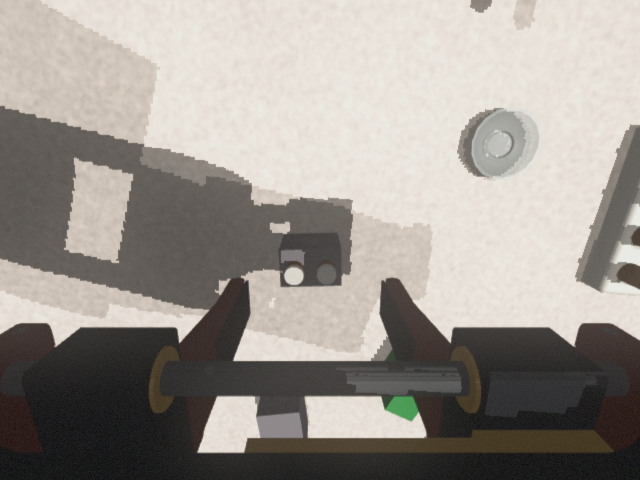

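View pics/w8z.png

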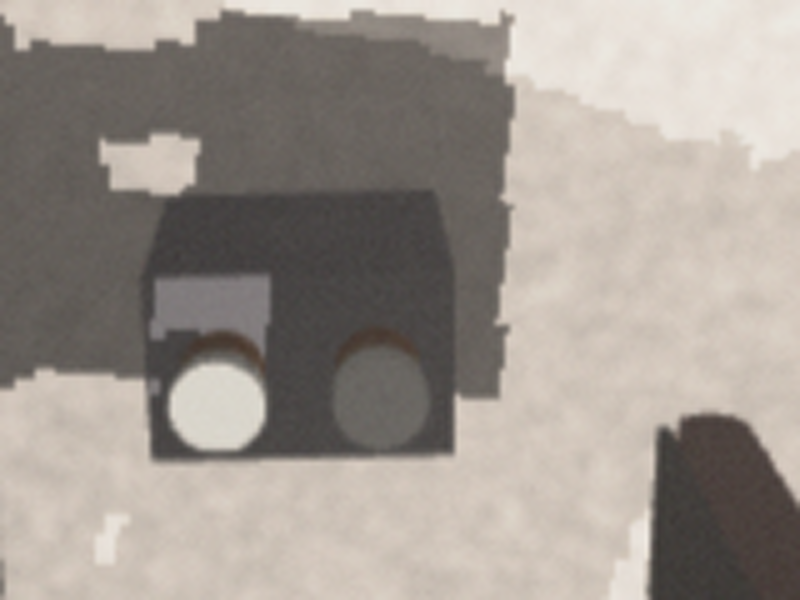

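```bash
cat > box.py <<'E'
from h import *
import pickle,sys
def box(name,off,s,c,yaw0):
    W=pickle.load(open('pics/'+name+'.cal','rb'))
    A=np.array([ray((off[0]+(u+.5)/s-.5,off[1]+(v+.5)/s-.5),W,44) for u,v in c]);m=A.mean(0)
    print('mid',m.round(1))
    for i,j in[(0,1),(3,2),(3,0),(2,1)]:
        d=A[j]-A[i];print(np.linalg.norm(d).round(1),np.degrees(np.arctan2(d[1],d[0])).round(1),end='; ')
    print();return m
E
python3 -c "
from box import *
m=box('w8z',(250,195),5,[(142,276),(455,272),(454,453),(152,460)],0)
goto([m[0],m[1],21],96)"
```

```text
mid [ 478.9 -113.    44. ]
43.9 6.2; 43.9 6.9; 28.1 96.6; 27.6 96.5; 
t 7.65 p [ 480.45 -104.14  117.42] F [-0.3   0.88  0.31] M [-0.07  0.06  0.01] w 70.2
[[0.0017, -0.096, 0.9954], [-0.0003, 0.9954, 0.096], [-1.0, -0.0005, 0.0016]]
shift cm [ 9.642 -0.859 -0.254] turn [array([-0.0085,  0.0016,  0.0005]), array([ 3.1331e+00,  7.0000e-04, -2.5000e-03])]
```

Request:
servo_tool:
  plan:
    - [[2.5, -0.86, -0.25, -0.017, 0.002, 0, 7], [5, -0.86, -0.25, -0.017, 0.002, 0, 7], [7.5, -0.86, -0.25, -0.017, 0.002, 0, 7], [9, -0.86, -0.25, -0.017, 0.002, 0, 7], [9.65, -0.86, -0.25, -0.017, 0.002, 0, 7], [9.65, -0.86, -0.25, -0.017, 0.002, 0, 7], [9.65, -0.86, -0.25, -0.017, 0.002, 0, 5], [9.65, -0.86, -0.25, -0.017, 0.002, 0, 3]]

```text
t: 8.32
ee_pos: [478.6, -113.5, 21.2]
orientation: [-0.089, 1.569, 0.088]
ft_force: [0.2, 0.0, 0.3]
width: 60.1
```

Request:
servo_tool:
  plan:
    - [[0, 0, 0, 0, 0, 0, 3], [0, 0, 0, 0, 0, 0, 3], [0, 0, 0, 0, 0, 0, 3], [0, 0, 0, 0, 0, 0, 3], [0, 0, 0, 0, 0, 0, 3], [0, 0, 0, 0, 0, 0, 3]]

```text
t: 8.82
ee_pos: [478.2, -113.8, 21.1]
orientation: [-0.088, 1.57, 0.087]
ft_force: [-0.7, 1.9, 7.9]
width: 43.9
```

```bash
python3 -c "
from h import *
goto([613.03-.0955*16,16,101],95.5)
"
```

```text
t 8.82 p [ 478.18 -113.83   21.06] F [-0.71  1.94  7.87] M [0.17 0.11 0.04] w 43.9
[[-0.0005, -0.1117, 0.9937], [-0.0005, 0.9937, 0.1117], [-1.0, -0.0005, -0.0005]]
shift cm [-8.007 11.41  14.694] turn [array([ 0.0159, -0.0005,  0.0005]), array([-3.1257e+00, -7.0000e-04, -8.0000e-04])]
```

Request:
servo_tool:
  plan:
    - [[-2, 0, 0, 0, 0, 0, 3], [-5, 1, 1.5, 0, 0, 0, 3], [-7.9, 3, 4.5, 0, 0, 0, 3], [-7.9, 5, 7.8, 0.008, 0, 0, 3], [-7.9, 7.5, 11, 0.016, 0, 0, 3], [-7.9, 9.7, 13.2, 0.016, 0, 0, 3], [-7.9, 11.4, 14.57, 0.016, 0, 0, 3], [-7.9, 11.4, 14.57, 0.016, 0, 0, 3]]

```text
t: 9.48
ee_pos: [612.4, 19.1, 99.4]
orientation: [-0.077, 1.568, 0.078]
ft_force: [-0.7, -1.2, -0.1]
width: 43.9
```

Request:
servo_tool:
  plan:
    - [[0, 0, 0, 0, 0, 0, 3], [0, 0, 0, 0, 0, 0, 3], [0, 0, 0, 0, 0, 0, 3]]

```text
t: 9.73
ee_pos: [608.7, 14.9, 98.7]
orientation: [-0.075, 1.573, 0.075]
ft_force: [-0.1, -0.5, -1.3]
width: 43.7
```

```bash
python3 -c "
from h import *
o,r=state();print(611.87-.0955*o['ee_pos'][1]);pic('wrist','w9',a=1);pic('wrist','w9z',(230,150,400,360),2.8,a=1);state()
"
```

```text
t 9.73 p [608.68  14.92  98.69] F [-0.14 -0.49 -1.26] M [-0.07  0.07  0.  ] w 43.7
[[-0.0032, -0.095, 0.9955], [-0.0004, 0.9955, 0.095], [-1.0, -0.0001, -0.0032]]
610.4453025660399
t 9.83 p [608.99  14.83  98.85] F [ 0.49 -0.63 -1.2 ] M [-0.13  0.02  0.  ] w 43.8
[[-0.0027, -0.0945, 0.9955], [-0.0003, 0.9955, 0.0945], [-1.0, -0.0, -0.0027]]
```

View pics/w9.png

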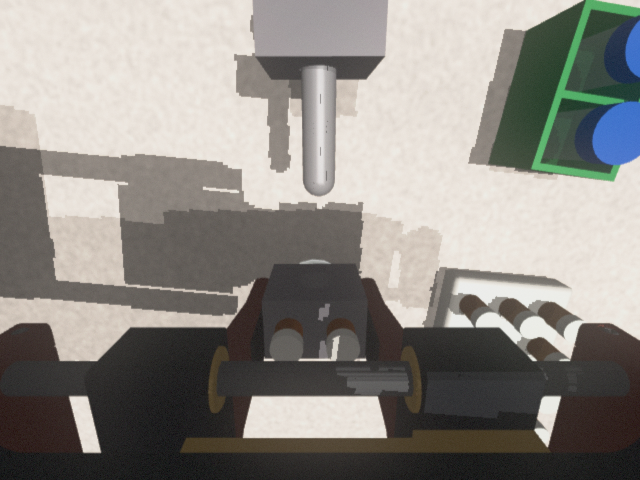

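View pics/w9z.png

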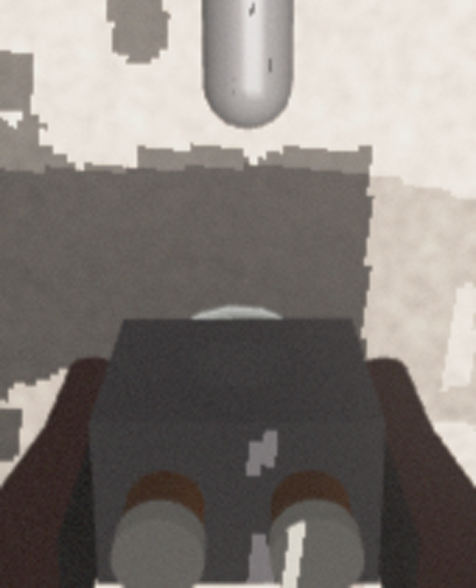

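Request:
servo_tool:
  plan:
    - [[-0.02, 1.5, 0.15, 0, 0, 0, 3], [-0.02, 3, 0.15, 0, 0.003, 0, 3], [-0.02, 3.6, 0.15, 0, 0.003, 0, 3], [-0.02, 3.6, 0.15, 0, 0.003, 0, 3], [-0.02, 3.6, 0.15, 0, 0.003, 0, 3]]

```text
t: 10.25
ee_pos: [607.7, 52.7, 99.1]
orientation: [-0.077, 1.574, 0.076]
ft_force: [-0.4, -0.4, -1.6]
width: 43.8
```

```bash
python3 -c "
from h import *
o,r=state();print(611.87-.0955*o['ee_pos'][1]);pic('wrist','w10z',(230,150,400,360),2.8,a=1);
"
```

```text
t 10.25 p [607.67  52.69  99.12] F [-0.45 -0.44 -1.59] M [-0.05  0.06 -0.02] w 43.8
[[-0.0049, -0.0975, 0.9952], [-0.0006, 0.9952, 0.0975], [-1.0, -0.0002, -0.005]]
606.8381774794971
```

View pics/w10z.png

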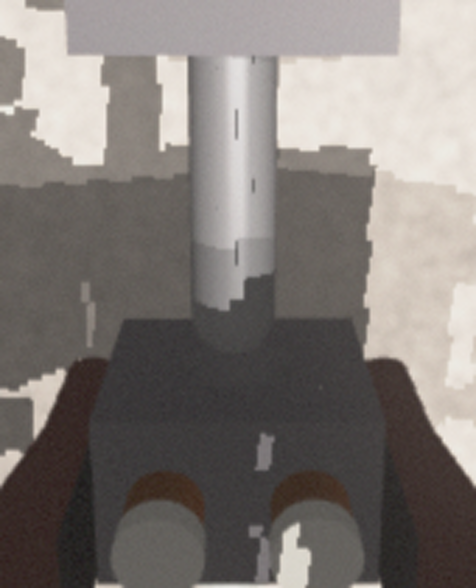

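Request:
servo_tool:
  plan:
    - [[0, 0, -0.08, 0, -0.005, 0, 3], [0, 0.1, -0.08, 0, -0.005, 0, 3], [0, 0.4, -0.08, 0, -0.005, 0, 3], [0, 0.8, -0.08, 0, -0.005, 0, 3], [0, 1.2, -0.08, 0, -0.005, 0, 3], [0, 1.6, -0.08, 0, -0.005, 0, 3]]

```text
t: 10.8
ee_pos: [605.5, 68.1, 99.1]
orientation: [-0.075, 1.569, 0.075]
ft_force: [-0.5, -0.2, -1.8]
width: 44.0
```

```bash
python3 -c "
from h import *
o,r=state();print(611.87-.0955*o['ee_pos'][1]);pic('wrist','w11z',(230,150,400,360),2.8,a=1);
"
```

```text
t 10.8 p [605.45  68.1   99.12] F [-0.54 -0.22 -1.79] M [-0.04  0.1  -0.06] w 44.0
[[0.0, -0.0957, 0.9954], [0.0, 0.9954, 0.0957], [-1.0, 0.0, 0.0]]
605.3663712483767
```

View pics/w11z.png

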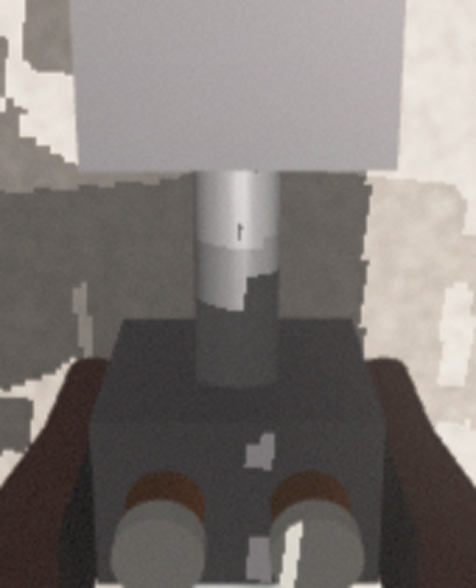

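Request:
servo_tool:
  plan:
    - [[0, 0.7, 0, 0, 0, 0, 3], [0, 1.4, 0, 0, 0, 0, 3], [0, 2.1, 0, 0, 0, 0, 3], [0, 2.7, 0, 0, 0, 0, 3], [0, 3.2, 0, 0, 0, 0, 3], [0, 3.5, 0, 0, 0, 0, 3], [0, 3.6, 0, 0, 0, 0, 3], [0, 3.6, 0, 0, 0, 0, 3]]

```text
t: 11.52
ee_pos: [602.0, 103.9, 99.1]
orientation: [-0.076, 1.569, 0.076]
ft_force: [-0.6, -0.6, -1.6]
width: 43.6
```

```bash
python3 -c "
from h import *
o,r=state();print(611.87-.0955*o['ee_pos'][1]);pic('wrist','w12z',(220,120,420,360),2.4,a=1);
"
```

```text
t 11.52 p [601.99 103.87  99.09] F [-0.64 -0.57 -1.61] M [-0.07  0.07 -0.  ] w 43.6
[[0.0, -0.0963, 0.9954], [-0.0, 0.9954, 0.0963], [-1.0, -0.0, 0.0]]
601.9504006306616
```

View pics/w12z.png

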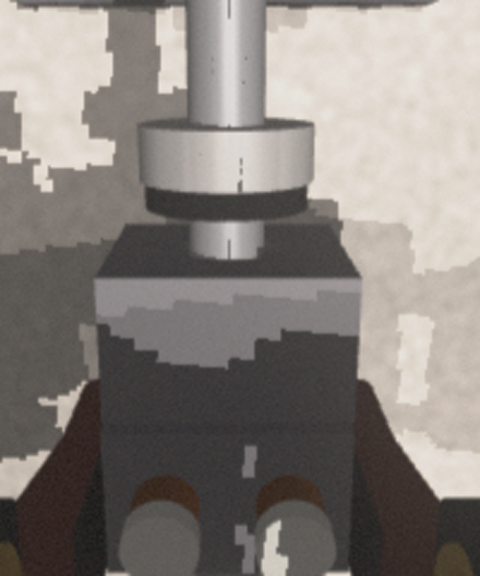

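Request:
servo_tool:
  plan:
    - [[0, 0, 0, 0, 0, 0, 6.5], [0, 0, 0, 0, 0, 0, 6.5], [0, 0, 0, 0, 0, 0, 6.5], [0, 0, 0, 0, 0, 0, 6.5], [-1, 0, 0, 0, 0, 0, 6.5], [-3.5, 0, 0, 0, 0, 0, 6.5], [-6.5, 0, 0, 0, 0, 0, 6.5], [-7.5, -2, -1, 0, 0, 0, 6.5]]

```text
t: 12.23
ee_pos: [597.2, 84.9, 178.7]
orientation: [-0.076, 1.562, 0.078]
ft_force: [0.7, 0.4, 1.0]
width: 65.0
```

```bash
python3 -c "
from h import *
pic('wrist','w13',a=1);goto([469,-260,120],101.8)
"
```

```text
t 12.28 p [595.26  80.69 179.05] F [ 0.75 -1.65  0.44] M [-0.19  0.05  0.03] w 65.0
[[0.0058, -0.0968, 0.9953], [-0.0005, 0.9953, 0.0968], [-1.0, -0.001, 0.0057]]
shift cm [  5.848 -32.681 -15.899] turn [array([-0.109 ,  0.0057,  0.0013]), array([ 3.0326e+00,  2.0000e-03, -8.6000e-03])]
```

View pics/w13.png

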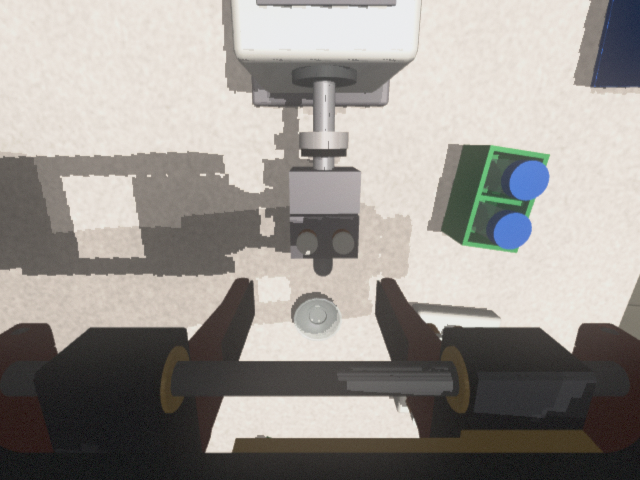

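Request:
servo_tool:
  plan:
    - [[0, -3.6, -1.7, 0, 0, 0, 7], [0, -7.2, -3.4, -0.02, 0, 0, 7], [0, -10.8, -5.2, -0.04, 0, 0, 7], [0, -14.4, -7, -0.06, 0, 0, 7], [0.5, -18, -8.7, -0.08, 0, 0, 7], [1.5, -21.6, -10.5, -0.1, 0, 0, 7], [2.5, -25.2, -12.2, -0.109, 0, 0, 7], [3.5, -28.6, -14, -0.109, 0, 0, 7]]

```text
t: 12.95
ee_pos: [481.4, -217.3, 139.3]
orientation: [-0.162, 1.564, 0.161]
ft_force: [0.6, -0.1, -0.3]
width: 70.2
```

Request:
servo_tool:
  plan:
    - [[1.5, -3.2, -1.6, 0, 0, 0, 7], [2.4, -3.8, -1.9, 0, 0, 0, 7], [2.4, -3.8, -1.9, 0, 0, 0, 7], [2.4, -3.8, -1.9, 0, 0, 0, 7]]

```text
t: 13.28
ee_pos: [470.8, -256.2, 114.9]
orientation: [-0.159, 1.566, 0.161]
ft_force: [-0.1, -0.3, -0.2]
width: 70.0
```

```bash
python3 -c "
from h import *
state();pic('wrist','w14',a=1);state()
"
```

```text
t 13.28 p [ 470.84 -256.16  114.87] F [-0.07 -0.29 -0.15] M [-0.03  0.05  0.02] w 70.0
[[-0.0011, -0.2021, 0.9794], [0.0009, 0.9794, 0.2021], [-1.0, 0.0011, -0.0008]]
t 13.33 p [ 471.43 -255.67  115.34] F [-0.82  0.46  0.55] M [-0.08  0.02 -0.  ] w 69.9
[[-0.0002, -0.2036, 0.9791], [0.0004, 0.9791, 0.2036], [-1.0, 0.0004, -0.0001]]
```

View pics/w14.png

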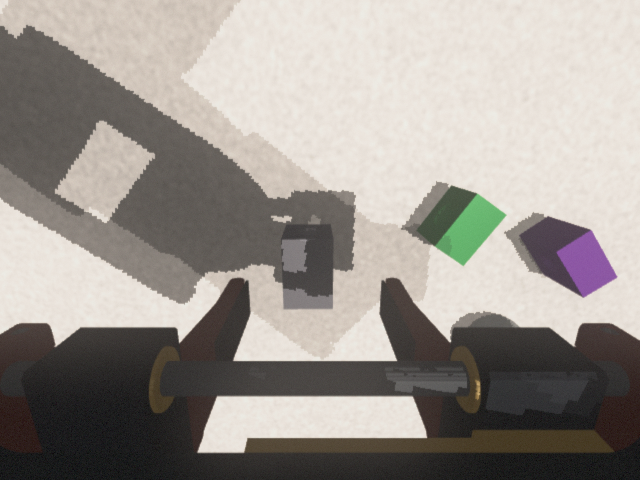

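```bash
python3 -c "
from h import *
im=np.load('pics/w14.npy')[210:320,260:360]
cv2.imwrite('pics/w14z.png',cv2.resize(im,None,fx=5.4,fy=5.4,interpolation=cv2.INTER_CUBIC))"
```

```text
(no output)
```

View pics/w14z.png

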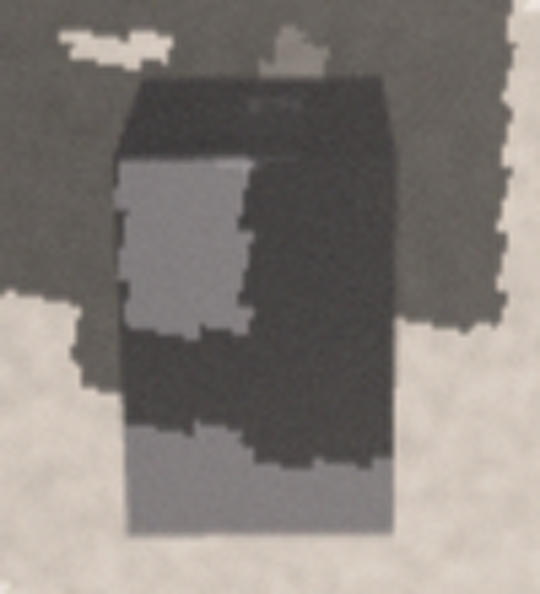

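```bash
python3 -c "
from box import *
m=box('w14',(260,210),5.4,[(118,158),(398,156),(393,535),(127,535)],0)
goto([m[0],m[1],21],102)"
```

```text
mid [ 469.2 -269.4   44. ]
35.6 12.1; 36.1 11.7; 53.3 101.3; 53.5 101.9; 
t 13.33 p [ 471.43 -255.67  115.34] F [-0.82  0.46  0.55] M [-0.08  0.02 -0.  ] w 69.9
[[-0.0002, -0.2036, 0.9791], [0.0004, 0.9791, 0.2036], [-1.0, 0.0004, -0.0001]]
shift cm [ 9.434 -1.301 -0.493] turn [array([-0.0044, -0.0001, -0.0004]), array([ 3.1371e+00, -7.0000e-04,  2.0000e-04])]
```

Request:
servo_tool:
  plan:
    - [[2.5, -1.3, -0.45, 0, 0, 0, 7], [5, -1.3, -0.45, 0, 0, 0, 7], [7.5, -1.3, -0.45, 0, 0, 0, 7], [9, -1.3, -0.45, 0, 0, 0, 7], [9.4, -1.3, -0.45, 0, 0, 0, 7], [9.4, -1.3, -0.45, 0, 0, 0, 7], [9.4, -1.3, -0.45, 0, 0, 0, 7], [9.4, -1.3, -0.45, 0, 0, 0, 5]]

```text
t: 14.0
ee_pos: [470.6, -270.0, 22.5]
orientation: [-0.163, 1.563, 0.161]
ft_force: [0.1, -1.0, -0.8]
width: 66.2
```

Request:
servo_tool:
  plan:
    - [[0, 0, 0, 0, 0, 0, 4], [0, 0, 0, 0, 0, 0, 2.5], [0, 0, 0, 0, 0, 0, 2.5], [0, 0, 0, 0, 0, 0, 2.5], [0, 0, 0, 0, 0, 0, 2.5], [0, 0, 0, 0, 0, 0, 2.5], [0, 0, 0, 0, 0, 0, 2.5], [0, 0, 0, 0, 0, 0, 2.5]]

```text
t: 14.67
ee_pos: [469.5, -270.3, 21.4]
orientation: [-0.161, 1.565, 0.161]
ft_force: [-0.1, 0.9, 5.3]
width: 36.2
```

```bash
python3 -c "
from h import *
goto([611.87+.0955*5,-5,101],95.5)
"
```

```text
t 14.67 p [ 469.47 -270.25   21.41] F [-0.11  0.95  5.29] M [-0.01  0.24 -0.05] w 36.2
[[0.0002, -0.2035, 0.9791], [-0.0002, 0.9791, 0.2035], [-1.0, -0.0002, 0.0001]]
shift cm [-7.961 23.061 19.387] turn [array([1.089e-01, 1.000e-04, 2.000e-04]), array([-3.0327e+00, -3.0000e-04,  2.0000e-04])]
```

Request:
servo_tool:
  plan:
    - [[-2, 0, 0, 0, 0, 0, 2.5], [-5, 0, 0, 0, 0, 0, 2.5], [-7.9, 1, 0.8, 0, 0, 0, 2.5], [-7.9, 3.3, 2.8, 0.02, 0, 0, 2.5], [-7.9, 6.2, 5.2, 0.04, 0, 0, 2.5], [-7.9, 9.1, 7.6, 0.06, 0, 0, 2.5], [-7.9, 12, 10, 0.08, 0, 0, 2.5], [-7.9, 14.9, 12.5, 0.1, 0, 0, 2.5]]

```text
t: 15.33
ee_pos: [561.6, -97.3, 99.9]
orientation: [-0.081, 1.57, 0.081]
ft_force: [-0.2, -1.1, 0.4]
width: 36.2
```

```bash
python3 -c "
from h import *
goto([611.87+.0955*5,-5,99.4],95.5)
"
```

```text
t 15.33 p [561.61 -97.26  99.9 ] F [-0.16 -1.09  0.35] M [-0.02  0.    0.02] w 36.2
[[-0.0006, -0.1033, 0.9947], [0.0001, 0.9947, 0.1033], [-1.0, 0.0001, -0.0006]]
shift cm [0.048 8.652 5.999] turn [array([ 0.0074, -0.0006, -0.0001]), array([-3.1342e+00,  2.0000e-04, -9.0000e-04])]
```

Request:
servo_tool:
  plan:
    - [[0, 3, 2.1, 0.007, 0, 0, 2.5], [0, 6, 4.2, 0.007, 0, 0, 2.5], [0, 8, 5.7, 0.007, 0, 0, 2.5], [0, 8.4, 6, 0.007, 0, 0, 2.5], [0, 8.4, 6, 0.007, 0, 0, 2.5], [0, 8.4, 6, 0.007, 0, 0, 2.5], [0, 8.4, 6, 0.007, 0, 0, 2.5]]

```text
t: 15.92
ee_pos: [611.2, -10.2, 99.7]
orientation: [-0.076, 1.571, 0.076]
ft_force: [0.1, -0.1, -0.1]
width: 36.1
```

```bash
python3 -c "
from h import *
o,r=state();pic('wrist','w15',a=1);pic('wrist','w15z',(230,130,400,360),2.6,a=1);o,r=state();print(611.87-.0955*o['ee_pos'][1])
"
```

```text
t 15.92 p [611.25 -10.17  99.72] F [ 0.14 -0.06 -0.08] M [-0.08  0.12 -0.03] w 36.1
[[-0.0014, -0.0968, 0.9953], [-0.0002, 0.9953, 0.0968], [-1.0, -0.0001, -0.0014]]
t 16.02 p [611.57 -10.37  99.99] F [-0.16  0.05 -1.21] M [-0.07  0.06  0.  ] w 35.8
[[-0.0007, -0.0961, 0.9954], [-0.0001, 0.9954, 0.0961], [-1.0, -0.0001, -0.0007]]
612.8598911277802
```

View pics/w15z.png

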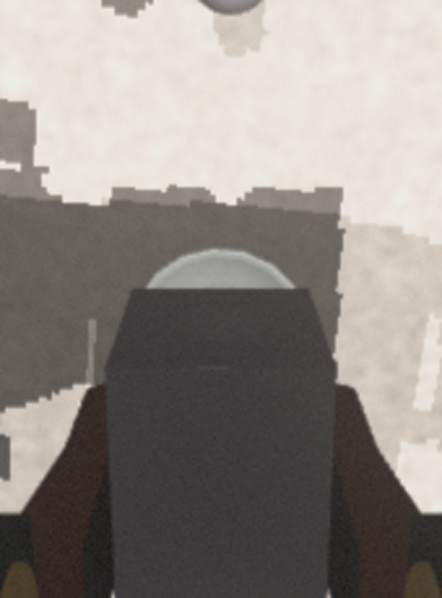

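Request:
servo_tool:
  plan:
    - [[0.06, 1.5, 0.13, 0, 0, 0, 2.5], [0.06, 3, 0.13, 0, 0, 0, 2.5], [0.06, 4.2, 0.13, 0, 0, 0, 2.5], [0.06, 4.6, 0.13, 0, 0, 0, 2.5], [0.06, 4.6, 0.13, 0, 0, 0, 2.5], [0.06, 4.6, 0.13, 0, 0, 0, 2.5]]

```text
t: 16.52
ee_pos: [609.1, 37.5, 99.5]
orientation: [-0.078, 1.569, 0.078]
ft_force: [0.3, -0.7, -0.5]
width: 35.5
```

```bash
python3 -c "
from h import *
pic('wrist','w16z',(230,130,400,360),2.6,a=1);o,r=state();print(611.87-.0955*o['ee_pos'][1])
"
```

```text
t 16.57 p [609.11  37.16  99.53] F [-0.48 -0.38 -0.64] M [-0.03  0.02 -0.  ] w 35.7
[[0.0001, -0.0987, 0.9951], [-0.0002, 0.9951, 0.0987], [-1.0, -0.0002, 0.0001]]
608.3213351975794
```

View pics/w16z.png

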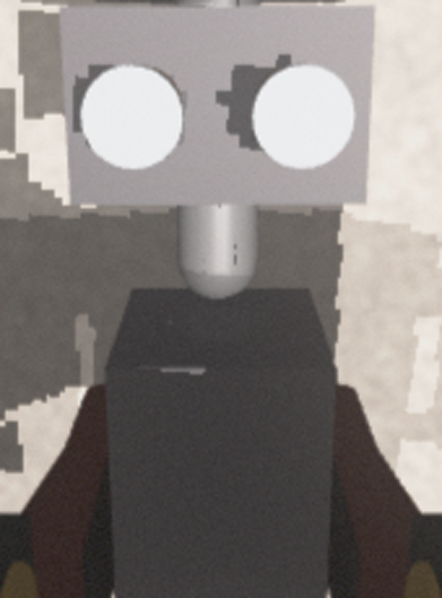

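Request:
servo_tool:
  plan:
    - [[0, 0, -0.06, 0.003, 0, 0, 2.5], [0, 0.1, -0.06, 0.003, 0, 0, 2.5], [0, 0.5, -0.06, 0.003, 0, 0, 2.5], [0, 0.9, -0.06, 0.003, 0, 0, 2.5], [0, 1.3, -0.06, 0.003, 0, 0, 2.5], [0, 1.6, -0.06, 0.003, 0, 0, 2.5], [0, 1.6, -0.06, 0.003, 0, 0, 2.5]]

```text
t: 17.15
ee_pos: [606.9, 53.5, 99.5]
orientation: [-0.075, 1.57, 0.075]
ft_force: [0.8, 0.2, -0.6]
width: 35.4
```

```bash
python3 -c "
from h import *
pic('wrist','w17z',(230,130,400,360),2.6,a=1);o,r=state();print(611.87-.0955*o['ee_pos'][1])
"
```

```text
t 17.2 p [606.95  53.26  99.51] F [-0.97 -0.43 -0.46] M [-0.11  0.05  0.03] w 36.0
[[0.0001, -0.0955, 0.9954], [-0.0, 0.9954, 0.0955], [-1.0, -0.0, 0.0001]]
606.7836585034603
```

View pics/w17z.png

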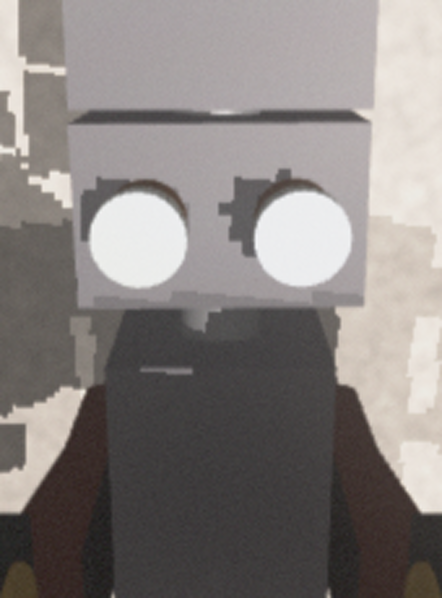

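Request:
servo_tool:
  plan:
    - [[0, 0.3, 0, 0, 0, 0, 2.5], [0, 0.6, 0, 0, 0, 0, 2.5], [0, 0.8, 0, 0, 0, 0, 2.5], [0, 1, 0, 0, 0, 0, 2.5], [0, 1.1, 0, 0, 0, 0, 2.5], [0, 1.2, 0, 0, 0, 0, 2.5], [0, 1.3, 0, 0, 0, 0, 2.5], [0, 1.4, 0, 0, 0, 0, 2.5]]

```text
t: 17.87
ee_pos: [605.6, 66.7, 99.5]
orientation: [-0.075, 1.57, 0.074]
ft_force: [0.0, -1.8, -0.6]
width: 35.8
```

```bash
python3 -c "
from h import *
pic('wrist','w18z',(220,0,420,360),1.65,a=1);o,r=state();print(611.87-.0955*o['ee_pos'][1])
"
```

```text
t 17.92 p [605.61  66.87  99.5 ] F [ 1.03 -0.34 -0.25] M [-0.11  0.03  0.02] w 36.0
[[0.0, -0.0949, 0.9955], [-0.0001, 0.9955, 0.0949], [-1.0, -0.0001, -0.0]]
605.4843137968601
```

View pics/w18z.png

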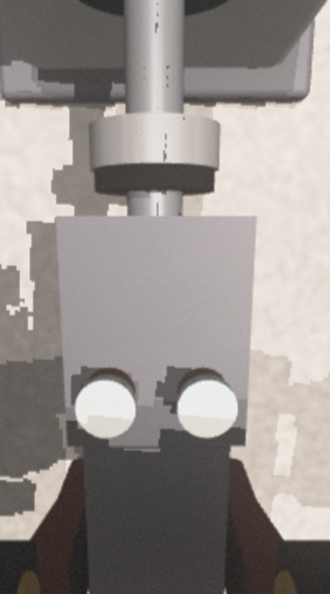

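Request:
servo_tool:
  plan:
    - [[0, 0.06, 0, 0, 0, 0, 2.5], [0, 0.12, 0, 0, 0, 0, 2.5], [0, 0.18, 0, 0, 0, 0, 2.5], [0, 0.24, 0, 0, 0, 0, 2.5], [0, 0.3, 0, 0, 0, 0, 2.5]]

```text
t: 18.33
ee_pos: [605.3, 69.8, 99.5]
orientation: [-0.075, 1.569, 0.075]
ft_force: [0.0, -0.9, -0.9]
width: 36.1
```

Request:
servo_tool:
  plan:
    - [[0, 0.06, 0, 0, 0, 0, 2.5], [0, 0.12, 0, 0, 0, 0, 2.5], [0, 0.18, 0, 0, 0, 0, 2.5], [0, 0.2, 0, 0, 0, 0, 2.5]]

```text
t: 18.67
ee_pos: [605.2, 71.8, 99.5]
orientation: [-0.075, 1.569, 0.075]
ft_force: [0.3, -0.6, -1.2]
width: 35.9
```

Request:
servo_tool:
  plan:
    - [[0, 0.05, 0, 0, 0, 0, 2.5], [0, 0.1, 0, 0, 0, 0, 2.5], [0, 0.15, 0, 0, 0, 0, 2.5], [0, 0.2, 0, 0, 0, 0, 2.5]]

```text
t: 19.0
ee_pos: [605.0, 73.3, 99.5]
orientation: [-0.075, 1.569, 0.074]
ft_force: [0.9, -5.0, -0.7]
width: 35.9
```

```bash
python3 -c "
from h import *
pic('wrist','w19z',(220,0,420,360),1.65,a=1);o,r=state();print(611.87-.0955*o['ee_pos'][1])
"
```

```text
t 19.05 p [605.05  73.36  99.51] F [-0.   -3.53 -0.31] M [-0.68 -0.07 -0.  ] w 36.0
[[0.0001, -0.0951, 0.9955], [-0.0007, 0.9955, 0.0951], [-1.0, -0.0007, 0.0001]]
604.8642368844404
```

View pics/w19z.png

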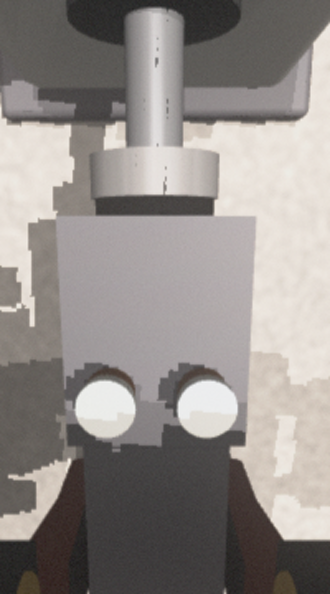

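Request:
servo_tool:
  plan:
    - [[0, 0.02, 0, 0, 0, 0, 2.5], [0, 0.04, 0, 0, 0, 0, 2.5], [0, 0.05, 0, 0, 0, 0, 2.5], [0, 0.05, 0, 0, 0, 0, 2.5]]

```text
t: 19.38
ee_pos: [605.0, 73.6, 99.5]
orientation: [-0.075, 1.569, 0.074]
ft_force: [0.7, -5.2, -0.7]
width: 35.6
```

Request:
servo_tool:
  plan:
    - [[0, 0.02, 0, 0, 0, 0, 2.5], [0, 0.04, 0, 0, 0, 0, 2.5], [0, 0.06, 0, 0, 0, 0, 2.5], [0, 0.06, 0, 0, 0, 0, 2.5]]

```text
t: 19.72
ee_pos: [605.0, 73.8, 99.6]
orientation: [-0.076, 1.569, 0.074]
ft_force: [0.9, -6.9, -0.4]
width: 35.8
```

Request:
servo_tool:
  plan:
    - [[0, 0.02, 0, 0, 0, 0, 2.5], [0, 0.04, 0, 0, 0, 0, 2.5], [0, 0.06, 0, 0, 0, 0, 2.5], [0, 0.08, 0, 0, 0, 0, 2.5], [0, 0.08, 0, 0, 0, 0, 2.5], [0, 0.08, 0, 0, 0, 0, 2.5]]

```text
t: 20.22
ee_pos: [605.0, 74.1, 99.6]
orientation: [-0.076, 1.569, 0.073]
ft_force: [0.0, -10.1, -0.6]
width: 35.8
```

```bash
python3 -c "
from h import *
o,r=state()
"
```

```text
t 20.22 p [605.    74.1   99.61] F [  0.02 -10.09  -0.61] M [-1.67 -0.1   0.04] w 35.8
[[0.0003, -0.0951, 0.9955], [-0.0019, 0.9955, 0.0951], [-1.0, -0.0019, 0.0001]]
```

Request:
servo_tool:
  plan:
    - [[0, 0, 0, 0, 0, 0, 2.5], [0, 0, 0, 0, 0, 0, 2.5], [0, 0, 0, 0, 0, 0, 2.5], [0, -0.04, 0, 0, 0, 0, 2.5], [0, -0.08, 0, 0, 0, 0, 2.5], [0, -0.12, 0, 0, 0, 0, 2.5], [0, -0.16, 0, 0, 0, 0, 2.5], [0, -0.16, 0, 0, 0, 0, 2.5]]

```text
t: 20.88
ee_pos: [605.0, 73.5, 99.5]
orientation: [-0.075, 1.569, 0.074]
ft_force: [0.8, -4.9, -0.1]
width: 35.9
```

Request:
servo_tool:
  plan:
    - [[0, -0.03, 0, 0, 0, 0, 2.5], [0, -0.06, 0, 0, 0, 0, 2.5], [0, -0.09, 0, 0, 0, 0, 2.5], [0, -0.12, 0, 0, 0, 0, 2.5], [0, -0.12, 0, 0, 0, 0, 2.5], [0, -0.12, 0, 0, 0, 0, 2.5]]

```text
t: 21.38
ee_pos: [605.0, 73.1, 99.5]
orientation: [-0.074, 1.569, 0.075]
ft_force: [0.5, -1.3, -0.8]
width: 35.8
```

Request:
servo_tool:
  plan:
    - [[0, 0, 0, 0, 0, 0, 3.8], [0, 0, 0, 0, 0, 0, 4.2], [0, 0, 0, 0, 0, 0, 5], [0, 0, 0, 0, 0, 0, 6], [0, 0, 0, 0, 0, 0, 6.5], [0, 0, 0, 0, 0, 0, 6.5], [0, 0, 0, 0, 0, 0, 6.5]]

```text
t: 21.97
ee_pos: [605.1, 72.8, 99.5]
orientation: [-0.075, 1.569, 0.075]
ft_force: [0.0, -1.0, 0.2]
width: 65.0
```

```bash
python3 -c "
from h import *
pic('wrist','w20z',(220,0,420,360),1.65,a=1);o,r=state()
"
```

```text
t 22.02 p [605.06  72.8   99.52] F [-0.07 -0.06  0.49] M [-0.    0.03 -0.03] w 65.1
[[0.0, -0.0948, 0.9955], [0.0, 0.9955, 0.0948], [-1.0, 0.0, 0.0]]
```

View pics/w20z.png

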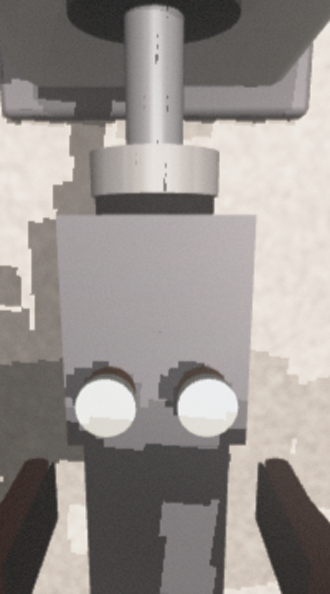

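Row intact after opening. Lifting off and checking from above and from the side.

Request:
servo_tool:
  plan:
    - [[-1, 0, 0, 0, 0, 0, 6.5], [-3.5, 0, 0, 0, 0, 0, 6.5], [-6.5, 0, 0, 0, 0, 0, 6.5], [-9, -1, 0, 0, 0, 0, 6.5], [-10, -3.5, 0, 0, 0, 0, 6.5], [-10, -6, 0, 0, 0, 0, 6.5], [-10, -6, 0, 0, 0, 0, 6.5], [-10, -6, 0, 0, 0, 0, 6.5]]

```text
t: 22.68
ee_pos: [610.8, 12.2, 200.3]
orientation: [-0.073, 1.569, 0.073]
ft_force: [-0.2, 0.2, -0.4]
width: 65.1
```

```bash
python3 -c "
from h import *
pic('wrist','w21',(220,60,420,330),2.2,a=1);pic('side','s21',(240,250,380,400),4,a=1.4);o,r=state()
"
```

```text
t 22.78 p [610.41  13.48 199.51] F [-0.12  0.42 -0.6 ] M [-0.07  0.05 -0.02] w 64.8
[[-0.0005, -0.0945, 0.9955], [0.0003, 0.9955, 0.0945], [-1.0, 0.0003, -0.0004]]
```

View pics/w21.png

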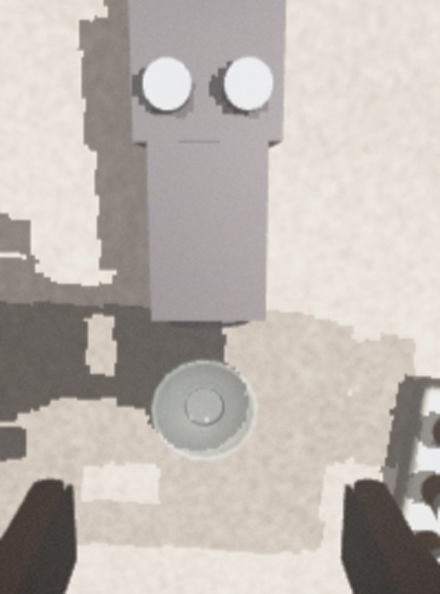

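View pics/s21.png

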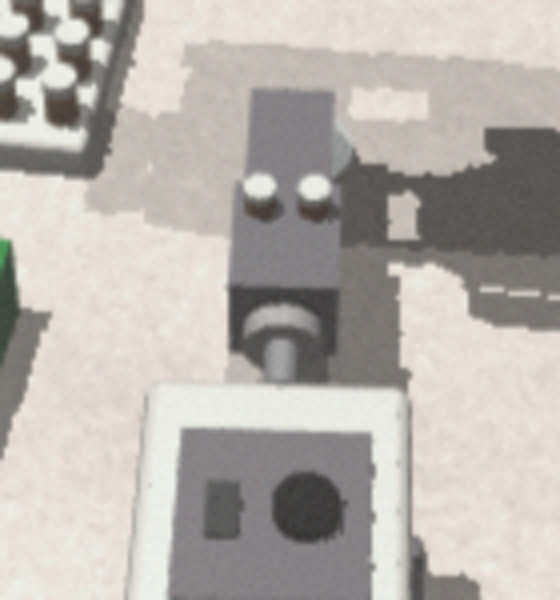

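All three blocks sit face to face against the buffer, clear of the gripper.

```bash
python3 -c "
from workcell import ctrl
print(ctrl.close_job())"
```

```text
the job is handed in; nothing more can be done
None
```

The rotator is loaded and the job is handed in: spacer, then tube carrier, then end cap (mouth first) are on the spindle. `close_job` gives no verdict, so I can't confirm the scoring.

- **Pressing:** I pressed the row slowly against the sprung stop until the wrist read 10.1 N and held it for about 0.25 s. No force reading went above that while anything was on the spindle. I then eased off to about 1 N before opening the gripper, so the spring would not kick the blocks apart.
- **Last checks:** The final wrist and side pictures show the three blocks face to face with no visible gap, resting against the black buffer. The gripper was clear, about 100 mm above the grasp height. I did not measure the leftover gaps or the blocks' tilt.
- **Bystanders:** I never went near them, and the wrist and side views during the run showed none of them disturbed. I did not compare all of them with their starting positions at the end.
- **Disagreements:** Positions from the wrist camera and from the arm differed by about 1 mm sideways. I corrected this by comparing each held block with the spindle in the same picture. After each grasp on the bench the wrist showed a 5–8 N upward push, which went away on lifting.

The job took about 23 s of the 72 s allowed.

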